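# Fetch the setting block from the latched gauge cabinet

## Robot

A 6-joint arm with a two-finger parallel gripper is mounted at the origin on a cart in front of the work surface, level with it; the furniture and walls round the work are solid. World frame = base frame: x ahead of the robot, y to its left, z up, the work surface at z = 0. Lengths are in m, angles in rad, forces in N, time in s.
With the tool pointing down it reaches from about 0.35 to 0.85 m from the base axis. Payload 8.1 kg.
Tool frame: the origin (TCP) lies midway between the tips of the shut fingers; the grasp point (between the pads) lies 19 mm behind it; z points along the fingers, y is the direction in which the jaws open and shut (so a half turn about z gives the same grasp; the last joint's range is limited). The gripper opens to 85 mm and grips with 20 to 120 N. Pads are 22 mm wide; open, the fingers measure 114 mm over their backs; the gripper's body (76 mm by 85 mm) begins 54 mm behind the grasp point. The pads swing forward as they close: fully open they stand 13 mm farther back than shut.
Start: joints at [1.065, 0.13, 1.488, -0, 1.523, -0.085], TCP at [0.245, 0.548, 0.231] pointing down, gripper open.
Joint ranges: [-2.96, 2.96], [-0.89, 2.26], [0.02, 2.5], [-1.34, 4.48], [0, 2.73], [-2.66, 2.66]. Speed limits (rad/s): [2.39, 2.39, 2.79, 3.14, 3.14, 3.14].

## Interface

Orientations are given as a unit quaternion [x, y, z, w].
In Python, from cell import read_state, optics, bot gives the robot as it stands.
- The arm moves only by the shell command python3 -m crank 'ROWS' [OPENING] [FORCE]. ROWS is a JSON object of lists of equal length, an entry for each row: "slide": the shift along the tool's x, y, z in m, a list of three; "dr": the turn, a rotation vector about the tool's x, y, z in degrees, a list of three. In form: {"slide": [[dx, dy, dz], ...], "dr": [[rx, ry, rz], ...]}. A call has exactly 5 rows; each row is the pose to reach, as a shift and turn from the pose commanded when the call began, along the tool's axes at that moment; what a row does not reach only later rows make up. A row lasts 1/12 s, in which the tool goes at most 41.7 mm and 7.16 degrees, less where a joint would pass 70% of its speed; a pose out of reach is approached as far as the arm can. A call with a gripper value outside its range is refused whole. OPENING is the finger opening in m, from 0 to 0.0854, set as the call begins (- or left out, the last holds). The fingers move at their own pace and stop on an object; FORCE is the grip in N (left out, the last holds). Time passes only in rows, so rows that repeat a pose let the fingers close, or fill a call up. It gives the time, the measured TCP pose, the force and the opening at its end, in the units of the state.
- read_state(): the state, without advancing time (a new reading comes with each control period).
- optics.snapshot(name): name is "scene" or "top"; returns a dict with "image" (480x640x3 uint8, blue, green, red), "range_z" (480x640 float32, m along the optical axis (not along the pixel's ray), 0 where there is no reading), "camera_matrix" (3x3 intrinsics, pixels), "R" (3x3) and "t" (3): a world point X has camera coordinates R X + t. Camera axes: x right, y down, z forward; pixel columns grow to the right and rows downward; lengths in m; the calibration is good to about 2 mm. A picture is of the moment at which its call begins.
- bot.job_done(): hands the job in, once; it reports no verdict.
The state is a dict: "time": time; "q": joint angles; "joint_vel": joint speeds; "joint_efforts": joint torques, N m; "ee_pos": TCP position; "tool_rot": TCP orientation; "wrist_force": force on the tool from outside, world axes, zero at the start; "torque": the same for the moment, N m; "opening": opening from 0.0 (shut) to 1.0 (fully open).
Only numpy, scipy, OpenCV 4.12 (cv2) and the standard library are available. Lean on these libraries where they do the work, as an engineer would, in place of code of your own. Each camera call takes 0.05 s, during which the arm holds its last target.

## Task

Open the small gauge cabinet on the bench: draw its latch lever towards you until the catch lets go, then swing the door out well past square to the cabinet's front, easing it and never forcing it against the latch or its stop. Then reach in, lift the rectangular steel setting block out of its bay, leaving the round tin where it is in the other bay, and set the block down upright, without dropping it, on the floor of the open undivided parts tray. Leave the door open.

Things in the scene. Friction and masses are not known exactly. Their poses are not given: they have to be found in the camera images.
- cabinet: Gauge cabinet of white sheet steel, fixed: 150 mm deep (x), 276 wide (y), 300 high. Origin at the centre of its underside, on the bench; its x points from front to back, y to its left seen from the front, z up. Front opening at x = -75 mm, 264 mm wide, from z = 40 to z = 288 mm (underside of the roof). Left and right of y = 0 it has two bays, 129 mm wide, floor at z = 43 mm.
- bay_divider (a point): Middle of the upper edge of the wall between the two bays, cabinet frame (3, 0, 60) mm: 6 mm thick, 120 mm long along the cabinet's x, rising 17 mm over the bay floor. Across the front of both bays, at cabinet x = -62 mm, runs a lip 5 mm thick, equally high (to z = 60 mm). Axes as the cabinet's.
- door_hinge (a point): Point on the door's vertical hinge axis, at the door's lower edge (30 mm above the bench), at the cabinet's front left corner: cabinet frame x = -85 mm, y = +138 mm. Fixed; axes as the cabinet's. The axis lies in the mid-plane of the door, a slab 18 mm thick, reaching 276 mm from the axis to its free edge and from 30 to 298 mm above the bench.
- cabinet_door (a joint): Opening angle of the door, rad: 0 shut, growing as its free right edge swings to the robot and on to the left; 1.57 square to the front, 2.0 at its stop. It stays where it is left (friction 0.12 N m, some damping). Shut, it is held by a bolt that only the lever withdraws. On its back, 218 to 252 mm from the axis, 184 to 236 mm above the bench, is a latch case 16 mm deep.
- lever_top (a point): Middle of the upper end of the latch lever on the door's front (moves with it): a black upright bar 26 mm wide, 9 thick, 248 mm from the hinge axis, its middle 52 mm before the door's mid-plane; 39 mm are clear between its back and the door's face, open from above. This end is level with the cabinet's top; the pivot is 72 mm lower, its bracket begins 62 mm lower.
- latch_lever (a joint): Angle of the latch lever, rad: 0 upright (latched), growing as its upper end is drawn away from the door, 0.45 at its stop. The bolt is free of its strike from about 0.3 on. A spring returns the lever (about 3 N at its upper end at 0, 5 N at the stop).
- block_center (a point): Centre (half-way up) of the setting block: plain ground steel, 25 mm (its x) by 40 mm (its y) by 35 mm high (its z, up), 0.1 to 0.2 kg. It stands in one of the cabinet's two bays, its 40 mm length roughly along the cabinet's x axis.
- screw_tin: Low round tin, 64 mm in diameter and 25 mm high, origin at the centre of its underside. It stands in the other bay and is to stay there.
- tray_blue: The open undivided parts tray on the bench, right of the cabinet's front, loose, its length pointing roughly away from the robot: 96 mm (its x) by 136 mm (its y) over its rim, 26 mm high; floor 2 mm thick, inside 86 by 126 mm. Origin at the centre of its underside. The other small tray, to the left, has two dividers.

How it is judged:
By the outcome, as a careful person would: the job done as asked, in the order asked, and still so for the second after the job is handed in, with the robot touching nothing.
It also fails if it takes over 72 s, if anything falls off the work surface, if the arm or the gripper's body presses on something with over 40 N, if the wrist force passes 120 N, or if a joint passes its speed limit or range.

## Working session

There is one attempt and no reset: what is moved stays moved. The work goes in short steps, Python scripts to look and compute and a shell command to move; the robot and the scene stay as the last step left them, time stands still between calls to the robot, and variables do not carry over. Pictures are saved under pics/ and viewed, and the job is handed in when it is done.

```bash
ls -la; mkdir -p pics; python3 - <<'E'
from cell import read_state, optics, bot
import cv2,numpy as np
s=read_state();print(s)
for n in("scene","top"):
    d=optics.snapshot(n);cv2.imwrite(f"pics/{n}0.png",d["image"]);np.savez(f"pics/{n}0.npz",**d)
    print(n,d["camera_matrix"],d["R"],d["t"],-d["R"].T@d["t"])
E
```

```text
total 12
drwxr-xr-x  3 agent agent 4096 Dec  7 01:49 .
drwxr-xr-x 23 root  root  4096 Dec  7 01:49 ..
drwxr-xr-x  2 agent agent 4096 Dec  7 01:49 pics
{'time': 0.0, 'q': array([ 1.06462388e+00,  1.31168881e-01,  1.48927262e+00,  1.30412551e-05,
        1.52297642e+00, -8.54016145e-02]), 'joint_vel': array([-0.00075074, -0.00164236, -0.00151135, -0.00030907, -0.00195723,
        0.00195704]), 'joint_efforts': array([ 9.76983720e-04, -5.69421351e+01, -5.00540113e+01, -1.09736295e-04,
        1.53697422e-02,  1.56261990e-05]), 'ee_pos': array([0.24479287, 0.54720308, 0.23024346]), 'tool_rot': array([ 2.08837057e-01,  9.77950025e-01, -8.71103481e-04, -2.72256551e-04]), 'wrist_force': array([-0.88610096, -0.52327059,  0.07112524]), 'torque': array([-0.06281937,  0.02172615,  0.01463097]), 'opening': 1.000251880598081}
scene [[463.03924415   0.         314.95313749]
 [  0.         463.03924415 238.92178991]
 [  0.           0.           1.        ]] [[-0.30977268  0.95064325 -0.01784079]
 [ 0.63219101  0.1919153  -0.7506684 ]
 [-0.71019393 -0.24381535 -0.66043823]] [ 0.1628373  -0.20519045  1.38582395] [1.16436586 0.22246415 0.76412627]
top [[453.29182704   0.         322.9172175 ]
 [  0.         453.29182704 240.13387308]
 [  0.           0.           1.        ]] [[ 0.44741978 -0.89430269  0.00618382]
 [-0.70073346 -0.35485663 -0.61890984]
 [ 0.5556871   0.2725793  -0.78543769]] [-0.2200699   0.51271365  0.66808686] [ 0.08649199 -0.19697592  0.843425  ]
```

View pics/scene0.png

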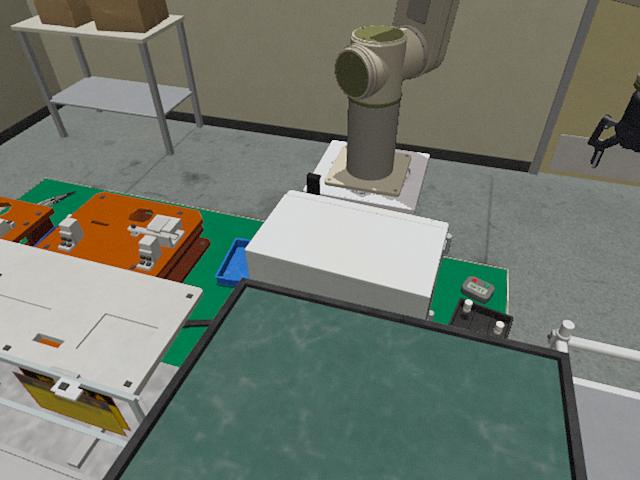

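View pics/top0.png

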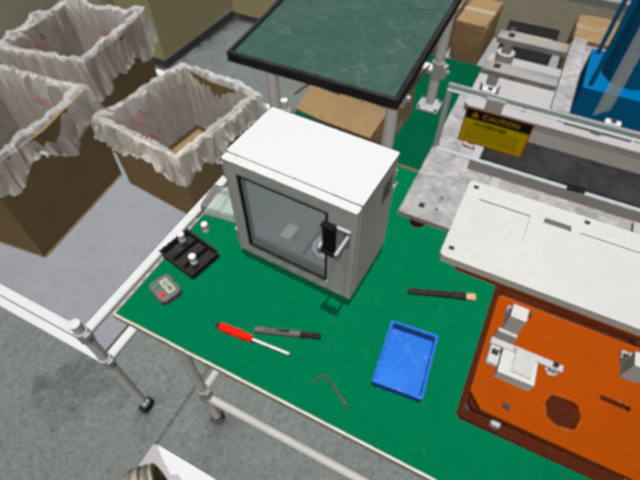

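The scene view shows the cabinet roof (about 345,250), the lever's top (313,182) and the blue tray behind it. The top view shows the door front with its black lever (330,238), the tray (405,360) and something grey behind the glass (289,231).

```bash
cat > h.py <<'E'
import numpy as np,cv2
def cloud(d):
    z=d["range_z"];K=d["camera_matrix"];v,u=np.mgrid[0:480,0:640]
    P=np.stack([(u-K[0,2])/K[0,0]*z,(v-K[1,2])/K[1,1]*z,z],-1)
    W=(P-d["t"])@d["R"]; W[z<=0]=np.nan
    return W
def ray(d,u,v,zp):
    K=d["camera_matrix"];r=d["R"].T@np.array([(u-K[0,2])/K[0,0],(v-K[1,2])/K[1,1],1]);c=-d["R"].T@d["t"]
    return c+r*(zp-c[2])/r[2]
def proj(d,X):
    c=d["R"]@np.asarray(X)+d["t"];p=d["camera_matrix"]@c;return p[:2]/p[2]
E
python3 - <<'E'
from h import *
for n in("scene","top"):
    d=dict(np.load(f"pics/{n}0.npz"));W=cloud(d)
    x,y,z=W[...,0],W[...,1],W[...,2];im=d["image"].astype(int)
    m=(abs(z-.3)<.012)&(x>.2)&(x<.9)&(abs(y)<.6)&(im.min(-1)>120)
    nl,l,st,c=cv2.connectedComponentsWithStats(m.astype(np.uint8));k=1+np.argmax(st[1:,4])
    p=W[l==k];print(n,st[k],p[:,2].mean(),cv2.minAreaRect(p[:,:2].astype(np.float32)),cv2.boxPoints(cv2.minAreaRect(p[:,:2].astype(np.float32))))
    # contour quad
    cn=max(cv2.findContours((l==k).astype(np.uint8),0,cv2.CHAIN_APPROX_NONE)[0],key=cv2.contourArea)
    q=cv2.approxPolyDP(cn,8,True)[:,0];print([(tuple(a),ray(d,*a,.3).round(4)[:2]) for a in q])
    m=(im[...,0]>150)&(im[...,0]>im[...,2]+80)&(im[...,0]>im[...,1]+50)&(x<.9)&(z<.06)&(z>-.01)
    nl,l,st,c=cv2.connectedComponentsWithStats(m.astype(np.uint8));k=1+np.argmax(st[1:,4])
    p=W[l==k];pr=p[p[:,2]>.018] ;print("tray",st[k],cv2.minAreaRect(p[:,:2].astype(np.float32)),cv2.minAreaRect(pr[:,:2].astype(np.float32)))
    cn=max(cv2.findContours((l==k).astype(np.uint8),0,cv2.CHAIN_APPROX_NONE)[0],key=cv2.contourArea)
    q=cv2.approxPolyDP(cn,6,True)[:,0];print([(tuple(a),ray(d,*a,.026).round(4)[:2]) for a in q])
    m=(im.max(-1)<70)&(z>.2)&(z<.33)&(x>.2)&(x<.6)
    p=W[m];print("lever",len(p),np.nanmedian(p,0),np.nanmin(p,0),np.nanmax(p,0)) if len(p) else 0
    if n=="top": print("block?",W[231,289], W[225:240:4,280:300:4])
    cv2.imwrite(f"pics/{n}0crop.png",cv2.resize(d["image"][120:310,200:420] if n=="top" else d["image"][160:320,230:460],None,fx=3,fy=3,interpolation=cv2.INTER_CUBIC))
E
```

```text
scene [  245   190   203   108 13159] 0.30058216546443656 ((0.6407821774482727, 0.09809624403715134), (0.2754524350166321, 0.1712796539068222), 87.2765884399414) [[ 0.5486951  -0.03540528]
 [ 0.7197813  -0.04354356]
 [ 0.73286927  0.23159777]
 [ 0.5617831   0.23973605]]
[((np.int32(245), np.int32(248)), array([ 0.7151, -0.0423])), ((np.int32(429), np.int32(297)), array([0.7319, 0.2313])), ((np.int32(447), np.int32(223)), array([0.5692, 0.2375])), ((np.int32(288), np.int32(190)), array([ 0.5571, -0.0331]))]
tray [215 238  35  43 688] ((0.486393541097641, -0.2004917562007904), (0.1362055540084839, 0.06503274291753769), 6.3529133796691895) ((0.488343209028244, -0.2091771513223648), (0.13947691023349762, 0.05491849407553673), 11.810232162475586)
[((np.int32(248), np.int32(239)), array([ 0.418 , -0.2052])), ((np.int32(235), np.int32(238)), array([ 0.4239, -0.2371])), ((np.int32(216), np.int32(277)), array([ 0.5561, -0.2206])), ((np.int32(248), np.int32(277)), array([ 0.5352, -0.1524])), ((np.int32(243), np.int32(247)), array([ 0.448 , -0.2047])), ((np.int32(217), np.int32(275)), array([ 0
[... 1406 characters left out ...]
88  0.11956194 0.17276184]
  [0.55929378 0.10974964 0.17908343]
  [0.55665787 0.09908056 0.18758876]
  [       nan        nan        nan]]

 [[0.55958869 0.12936827 0.15605969]
  [0.55966675 0.12002467 0.16107291]
  [0.55980994 0.11085817 0.1659194 ]
  [0.55862913 0.10098539 0.1725766 ]
  [0.55661101 0.09077692 0.18031836]]

 [[0.55957254 0.13038027 0.14305017]
  [0.55880853 0.12035378 0.14945572]
  [0.55905222 0.11115576 0.15429657]
  [0.55808797 0.10132196 0.16081462]
  [0.55780669 0.09207897 0.16625591]]

 [[0.56080686 0.13228469 0.12784394]
  [0.55992517 0.12203167 0.13462466]
  [       nan        nan        nan]
  [0.55804268 0.10198716 0.14805812]
  [0.55885804 0.09330845 0.15205454]]]
```

View pics/top0crop.png

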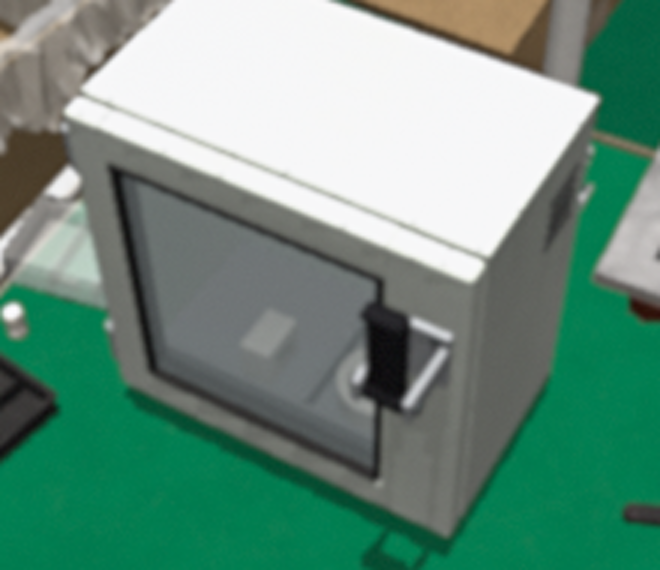

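```bash
cat >> h.py <<'E'
from scipy.spatial.transform import Rotation as Ro
A=np.arctan2(-.0487,.9988); C=np.array([.6475,.099,0]); RC=Ro.from_euler('z',A).as_matrix()
def cab(x,y,z): return C+RC@(np.array([x,y,z])/1000)
def down(yaw): # tool-down, tool y at world angle yaw (deg)
    a=np.radians(yaw);y=np.array([np.cos(a),np.sin(a),0]);z=np.array([0,0,-1.]);return np.stack([np.cross(y,z),y,z],1)
def st():
    from cell import read_state
    s=read_state();return s,np.array(s["ee_pos"]),Ro.from_quat(s["tool_rot"]).as_matrix()
def rel(p,R,p0,R0):
    return (R0.T@(np.asarray(p)-p0)).round(4), np.degrees(Ro.from_matrix(R0.T@R).as_rotvec()).round(2)
H=np.array([-85,138.])
def door(th,r,n,z): # th deg; r along door, n ahead of mid-plane (outer)
    a=np.radians(-90-th);d=np.array([np.cos(a),np.sin(a)]);o=np.array([d[1],-d[0]])
    return cab(*(H+r*d+n*o),z)
E
python3 - <<'E'
from h import *
s,p0,R0=st()
t=door(0,248,28.5,370);print(t,door(0,248,52,300)[:2])
print(rel(t,down(87.2),p0,R0), rel([p0[0],p0[1],.37],R0,p0,R0), rel((p0+t)/2+[0,0,.07],down(76),p0,R0))
d=dict(np.load("pics/scene0.npz"));print(proj(d,door(0,248,52,300)),proj(d,door(0,261,47.5,300)),proj(d,door(0,235,56.5,300)))
d=dict(np.load("pics/top0.npz"));print(proj(d,door(0,248,52,300)))
E
```

```text
[ 0.5287776  -0.00534195  0.37      ] [ 0.50530549 -0.00419749]
(array([-0.4849, -0.3886, -0.1391]), array([ -0.09,  -0.03, -21.31])) (array([ 0.    , -0.0002, -0.1397]), array([0., 0., 0.])) (array([-0.2424, -0.1944, -0.1395]), array([ -0.09,  -0.02, -10.11]))
[313.25962407 176.56936414] [305.59377699 176.55344262] [320.93428558 176.58530397]
[330.31571146 223.86721689]
```

View pics/scene0crop.png

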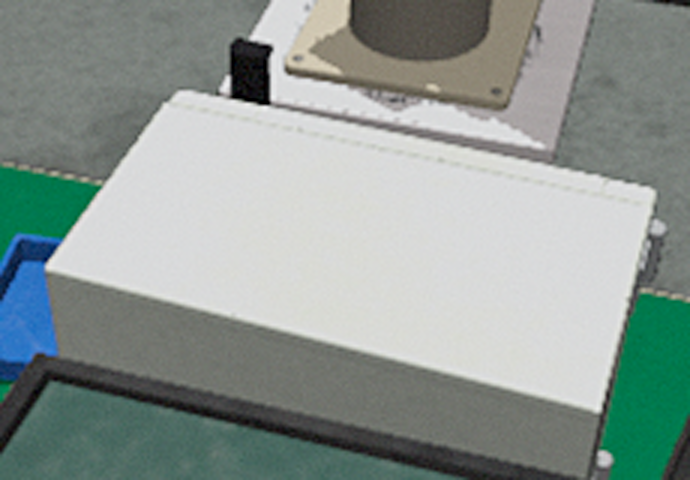

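```bash

python3 -m crank '{"slide":[[0,0,-0.04],[-0.012,-0.01,-0.078],[-0.035,-0.028,-0.105],[-0.06,-0.048,-0.13],[-0.088,-0.07,-0.14]],"dr":[[0,0,0],[0,0,0],[0,0,0],[0,0,0],[0,0,0]]}' 0 40
python3 -m crank '{"slide":[[-0.03,-0.024,0],[-0.06,-0.048,0],[-0.09,-0.072,0],[-0.12,-0.096,0],[-0.15,-0.12,0]],"dr":[[0,0,0],[0,0,0],[0,0,0],[0,0,0],[0,0,0]]}'
python3 -m crank '{"slide":[[-0.03,-0.024,0],[-0.06,-0.048,0],[-0.09,-0.072,0],[-0.12,-0.096,0],[-0.15,-0.12,0]],"dr":[[0,0,0],[0,0,0],[0,0,0],[0,0,0],[0,0,0]]}'
python3 - <<'E'
from h import *
s,p0,R0=st()
t=door(0,248,28.5,370)
print(s["time"],p0,s["q"],rel(t,down(87.2),p0,R0))
E
```

```text
time: 0.52
ee_pos: [0.2972, 0.4479, 0.3754]
tool_rot: [0.208, 0.978, 0.002, 0.001]
wrist_force: [1.5, 0.6, 0.7]
opening: 0.301
time: 0.93
ee_pos: [0.3849, 0.2753, 0.371]
tool_rot: [0.209, 0.978, -0.0, -0.0]
wrist_force: [0.1, 1.3, 0.2]
opening: 0.001
time: 1.35
ee_pos: [0.4729, 0.1044, 0.371]
tool_rot: [0.209, 0.978, -0.0, -0.0]
wrist_force: [0.1, -0.2, -0.1]
opening: -0.005
1.35 [0.47288713 0.10435854 0.37102102] [ 1.11221566e-01 -1.97344957e-01  1.55693198e+00  7.53026905e-05
  1.78227960e+00 -1.03878687e+00] (array([-0.0958, -0.0773,  0.001 ]), array([-0.000e+00, -2.000e-02, -2.131e+01]))
```

```bash

python3 -m crank '{"slide":[[-0.024,-0.0195,0],[-0.048,-0.039,0],[-0.072,-0.058,0],[-0.096,-0.077,0],[-0.096,-0.077,0]],"dr":[[0,0,-5.3],[0,0,-10.6],[0,0,-16],[0,0,-21.3],[0,0,-21.3]]}'
python3 - <<'E'
from h import *
from cell import optics
s,p0,R0=st()
t=door(0,248,28.5,370)
print(s["time"],p0,s["q"],rel(t,down(87.2),p0,R0))
for n in("scene","top"):
    d=optics.snapshot(n);cv2.imwrite(f"pics/{n}1.png",cv2.resize(d["image"][100:290,200:430] if n=="top" else d["image"][60:250,220:450],None,fx=3,fy=3,interpolation=cv2.INTER_CUBIC));print(proj(d,p0))
E
```

```text
time: 1.77
ee_pos: [0.5299, -0.0078, 0.3698]
tool_rot: [0.023, 1.0, -0.001, -0.001]
wrist_force: [0.9, 0.3, -0.8]
opening: -0.002
1.7667 [ 0.52992985 -0.00781396  0.36983612] [-0.11021973 -0.07210435  1.44502335 -0.00189055  1.7701713  -1.63506624] (array([ 0.0013,  0.0024, -0.0002]), array([-0.1 , -0.09,  0.15]))
[305.68963416 148.80500609]
[340.71619096 182.79261377]
```

View pics/scene1.png

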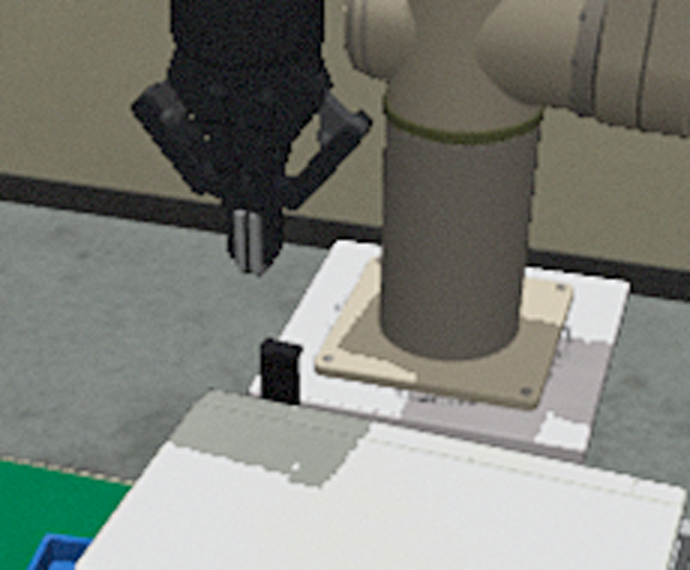

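View pics/top1.png

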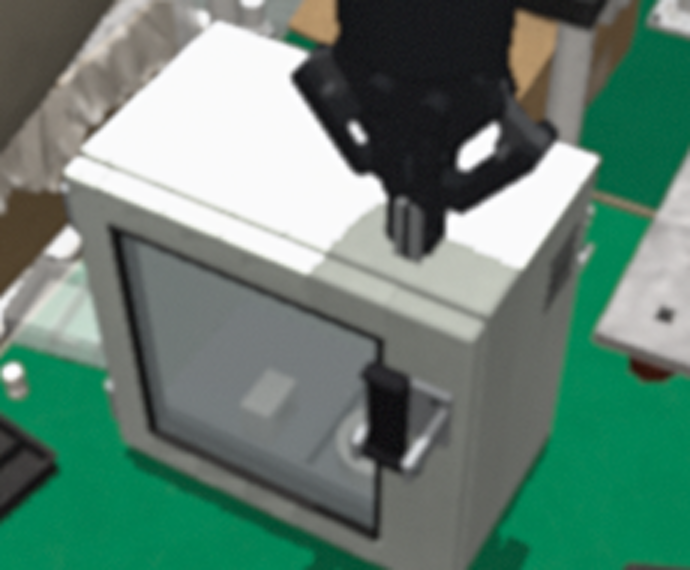

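The fingertips (scene crop 247,265; top crop 410,245) hang above the gap behind the lever, as intended. Lowering in.

```bash

python3 -m crank '{"slide":[[0.001,0.002,0.025],[0.001,0.002,0.05],[0.001,0.002,0.065],[0.001,0.002,0.08],[0.001,0.002,0.095]],"dr":[[0,0,0],[0,0,0],[0,0,0],[0,0,0],[0,0,0]]}'
python3 - <<'E'
from h import *
from cell import optics
s,p0,R0=st()
print(s["time"],p0,s["wrist_force"])
for n in("top",):
    d=optics.snapshot(n);cv2.imwrite(f"pics/{n}2.png",cv2.resize(d["image"][100:290,200:430] if n=="top" else d["image"][60:250,220:450],None,fx=3,fy=3,interpolation=cv2.INTER_CUBIC))
E
```

```text
time: 2.28
ee_pos: [0.5272, 0.0001, 0.2753]
tool_rot: [0.024, 1.0, 0.0, -0.0]
wrist_force: [1.0, 0.2, 0.5]
opening: 0.003
2.2833 [5.27218539e-01 8.45089044e-05 2.75324332e-01] [1.04194043 0.22292632 0.45574917]
```

View pics/top2.png

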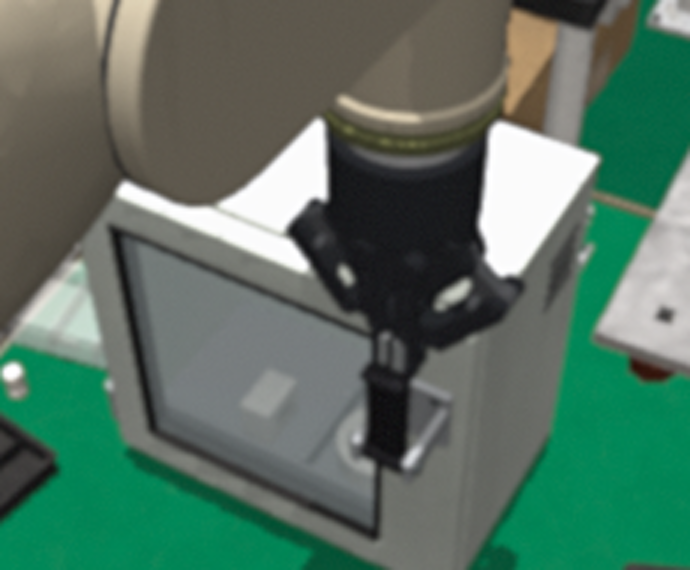

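```bash

python3 -m crank '{"slide":[[0.003,-0.002,0],[0.006,-0.005,0],[0.009,-0.005,0],[0.012,-0.005,0],[0.014,-0.005,0]],"dr":[[0,0,0],[0,0,0],[0,0,0],[0,0,0],[0,0,0]]}'
python3 -m crank '{"slide":[[0.002,0,0],[0.004,0,0],[0.006,0,0],[0.008,0,0],[0.01,0,0]],"dr":[[0,0,0],[0,0,0],[0,0,0],[0,0,0],[0,0,0]]}'
python3 - <<'E'
from h import *
from cell import optics
s,p0,R0=st()
print(s["time"],p0,s["wrist_force"])
for n in("top",):
    d=optics.snapshot(n);cv2.imwrite(f"pics/{n}3.png",cv2.resize(d["image"][100:290,200:430] if n=="top" else d["image"][60:250,220:450],None,fx=3,fy=3,interpolation=cv2.INTER_CUBIC))
E
```

```text
time: 2.75
ee_pos: [0.5145, -0.0056, 0.2779]
tool_rot: [0.025, 1.0, -0.0, 0.002]
wrist_force: [6.6, -0.2, -1.2]
opening: 0.002
time: 3.17
ee_pos: [0.505, -0.0051, 0.2776]
tool_rot: [0.025, 1.0, -0.0, 0.002]
wrist_force: [8.6, -0.2, -3.2]
opening: 0.002
3.1667 [ 0.50502351 -0.0050905   0.277598  ] [ 8.62401362 -0.24158802 -3.16867317]
```

View pics/top3.png

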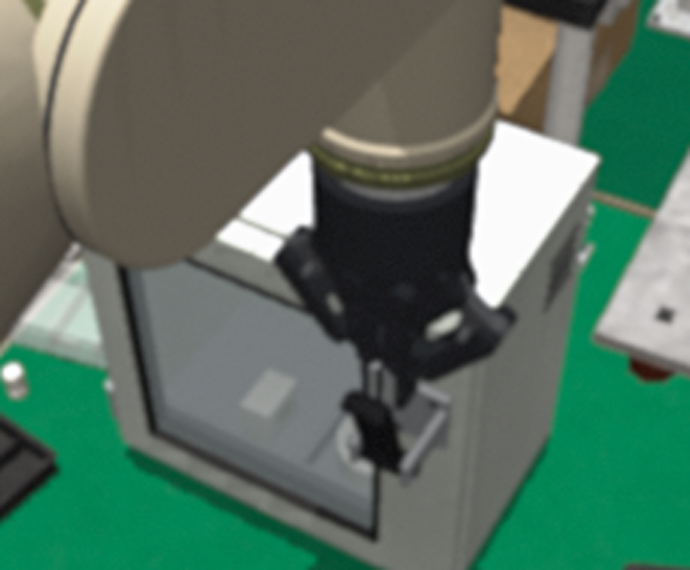

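```bash

python3 -m crank '{"slide":[[0.002,0,0],[0.004,0,0],[0.006,0,0],[0.008,0,0],[0.01,0,0]],"dr":[[0,0,0],[0,0,0],[0,0,0],[0,0,0],[0,0,0]]}'
python3 - <<'E'
from h import *
from cell import optics
s,p0,R0=st()
print(s["time"],p0,s["wrist_force"])
for n in("top","scene"):
    d=optics.snapshot(n);cv2.imwrite(f"pics/{n}4.png",cv2.resize(d["image"][100:290,200:430] if n=="top" else d["image"][60:250,220:450],None,fx=3,fy=3,interpolation=cv2.INTER_CUBIC))
E
```

```text
time: 3.63
ee_pos: [0.4942, -0.0041, 0.2776]
tool_rot: [0.024, 1.0, 0.0, 0.001]
wrist_force: [4.8, 3.5, 1.2]
opening: -0.001
3.6333 [ 0.4942314 -0.004081   0.277561 ] [4.78151932 3.54065452 1.18957048]
```

View pics/scene4.png

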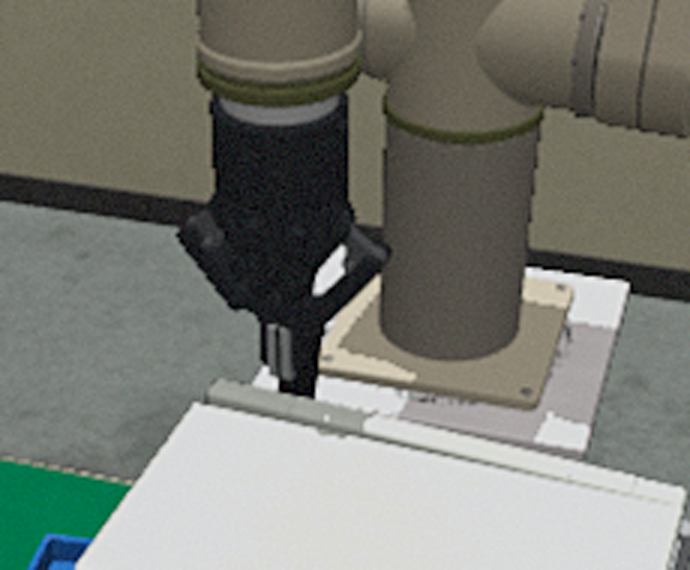

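View pics/top4.png

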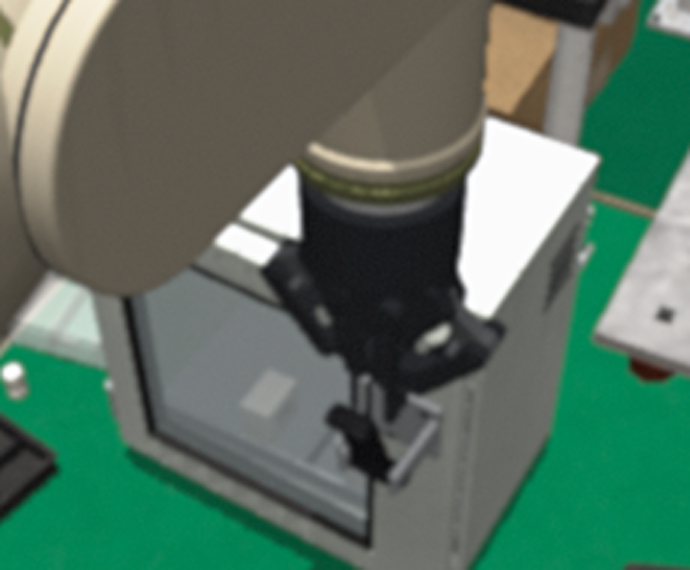

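```bash

python3 - <<'E'
from h import *
s,p0,R0=st()
# current in door frame for th=2.3
for th in (1.5,2.3,3): 
    print(th,(RC.T@(p0-C))*1000, rel(door(th,248,50,278),down(87.2-th),p0,R0))
for th0,rows in ((2.3,[3.5,5,7,9,11]),(11,[13.5,16,18.5,21,23.5])):
    for t in rows: print(t,rel(door(t,248,46,278),down(87.2-t),door(th0,248,50 if th0<3 else 46,278),down(87.2-th0)))
    for t in rows[-1:]: print(t,rel(door(t,248,50,278),down(87.2-t),p0,R0))
E
```

```text
1.5 [-148.20736573 -110.44970869  277.58693068] (array([-0.0067,  0.0018, -0.0004]), array([0.04, 0.15, 1.51]))
2.3 [-148.20736573 -110.44970869  277.58693068] (array([-0.0033,  0.0027, -0.0004]), array([0.04, 0.15, 2.31]))
3 [-148.20736573 -110.44970869  277.58693068] (array([-0.0003,  0.0034, -0.0004]), array([0.04, 0.15, 3.01]))
3.5 (array([0.0012, 0.001 , 0.    ]), array([0. , 0. , 1.2]))
5 (array([0.0076, 0.0024, 0.    ]), array([0. , 0. , 2.7]))
7 (array([0.0162, 0.0046, 0.    ]), array([0. , 0. , 4.7]))
9 (array([0.0246, 0.0071, 0.    ]), array([0. , 0. , 6.7]))
11 (array([0.033 , 0.0098, 0.    ]), array([0. , 0. , 8.7]))
11 (array([ 0.0332,  0.0145, -0.0005]), array([ 0.05,  0.14, 11.01]))
13.5 (array([0.0108, 0.0022, 0.    ]), array([0. , 0. , 2.5]))
16 (array([0.0214, 0.0049, 0.    ]), array([0., 0., 5.]))
18.5 (array([0.032 , 0.0081, 0.    ]), array([0. , 0. , 7.5]))
21 (array([0.0424, 0.0117, 0.    ]), array([ 0.,  0., 10.]))
23.5 (array([0.0526, 0.0158, 0.    ]), array([ 0. ,  0. , 12.5]))
23.5 (array([ 0.0815,  0.041 , -0.0006]), array([ 0.07,  0.14, 23.51]))
```

```bash

python3 -m crank '{"slide":[[0.003,0.003,0],[0.0095,0.005,0],[0.017,0.008,0],[0.025,0.011,0],[0.033,0.014,0]],"dr":[[0,0,2],[0,0,4.5],[0,0,6.5],[0,0,8.5],[0,0,11]]}'
python3 - <<'E'
from h import *
from cell import optics
s,p0,R0=st()
print(s["time"],p0,s["wrist_force"],rel(door(11,248,46,278),down(87.2-11),p0,R0))
for n in("top","scene"):
    d=optics.snapshot(n);cv2.imwrite(f"pics/{n}5.png",cv2.resize(d["image"][100:290,200:430] if n=="top" else d["image"][60:250,220:450],None,fx=3,fy=3,interpolation=cv2.INTER_CUBIC))
E
```

```text
time: 4.15
ee_pos: [0.4607, 0.0108, 0.2766]
tool_rot: [0.121, 0.993, -0.0, -0.0]
wrist_force: [0.6, -0.2, -0.4]
opening: -0.001
4.15 [0.46073087 0.01084026 0.27660637] [ 0.64969305 -0.16333594 -0.37844647] (array([-0.0046,  0.0014, -0.0014]), array([-0.04, -0.01, -0.13]))
```

View pics/top5.png

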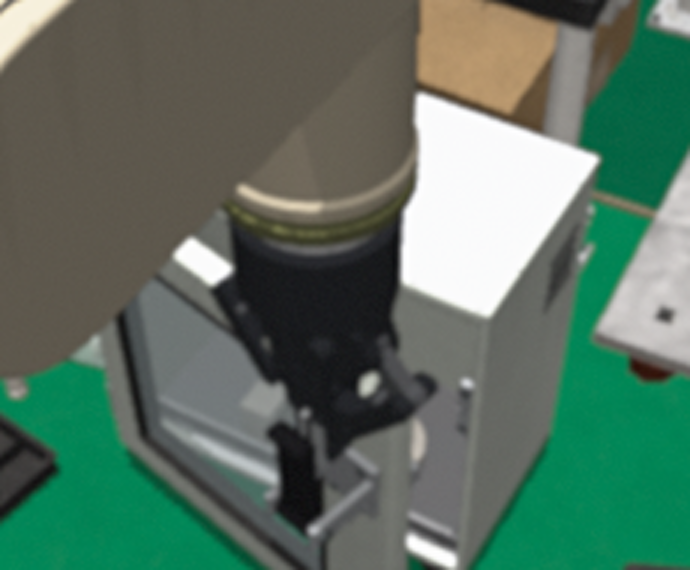

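View pics/scene5.png

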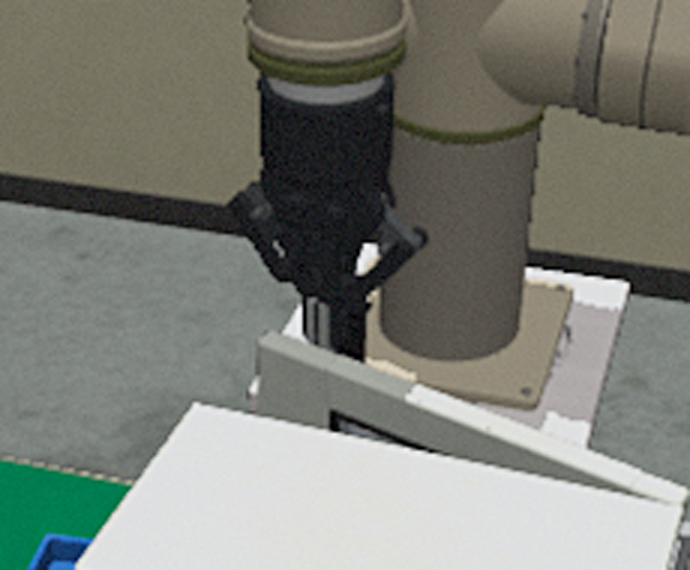

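```bash
cat >> h.py <<'E'
def doorang():
    from cell import optics
    out=[]
    for n in("scene","top"):
        d=optics.snapshot(n);W=cloud(d);Q=(W-C)@RC*1000
        a=Q[...,0]-H[0];b=Q[...,1]-H[1]
        im=d["image"].astype(int)
        m=(abs(Q[...,2]-298)<5)&(np.hypot(a,b)>60)&(np.hypot(a,b)<285)&(Q[...,0]<-97)&(im.min(-1)>110)
        ang=np.degrees(np.arctan2(b[m],a[m])); ang=(-90-ang)%360
        out.append((n,int(m.sum()),np.percentile(ang,[10,50,90]).round(1) if m.sum() else None,d))
        print(out[-1][:3])
    return out
E
python3 - <<'E'
from h import *
doorang()
E
```

```text
('scene', 861, array([10.5, 13.1, 16. ]))
('top', 187, array([13.3, 16.4, 19.9]))
```

```bash

python3 -m crank '{"slide":[[0.0108,0.002,0],[0.0215,0.0043,0],[0.032,0.007,0],[0.0425,0.0104,0],[0.0528,0.014,0]],"dr":[[0,0,2.5],[0,0,5],[0,0,7.5],[0,0,10],[0,0,12.5]]}'
python3 -m crank '{"slide":[[0.0108,0.002,0],[0.0215,0.0043,0],[0.032,0.007,0],[0.0425,0.0104,0],[0.0528,0.014,0]],"dr":[[0,0,2.5],[0,0,5],[0,0,7.5],[0,0,10],[0,0,12.5]]}'
python3 - <<'E'
from h import *
s,p0,R0=st()
o=doorang()
print(s["time"],p0,s["wrist_force"])
for th in (37,39,41):print(th,rel(door(th,248,38,278),down(87.2-th),p0,R0))
d=o[1][3];cv2.imwrite("pics/top6.png",d["image"])
E
```

```text
time: 4.77
ee_pos: [0.4135, 0.0372, 0.2764]
tool_rot: [0.228, 0.974, -0.0, 0.0]
wrist_force: [2.3, -0.3, 0.2]
opening: -0.001
time: 5.18
ee_pos: [0.3725, 0.0732, 0.2766]
tool_rot: [0.333, 0.943, -0.0, 0.0]
wrist_force: [1.6, -0.2, -0.6]
opening: -0.003
('scene', 702, array([33.4, 36.9, 39.8]))
('top', 483, array([38.6, 40.2, 41.8]))
5.1833 [0.37247939 0.0732074  0.27655676] [ 1.63407125 -0.20850082 -0.60057079]
37 (array([-0.006 ,  0.0068, -0.0014]), array([0.01, 0.04, 0.92]))
39 (array([ 0.0026,  0.0084, -0.0014]), array([0.01, 0.04, 2.92]))
41 (array([ 0.0112,  0.0103, -0.0014]), array([0.01, 0.04, 4.92]))
```

View pics/top6.png

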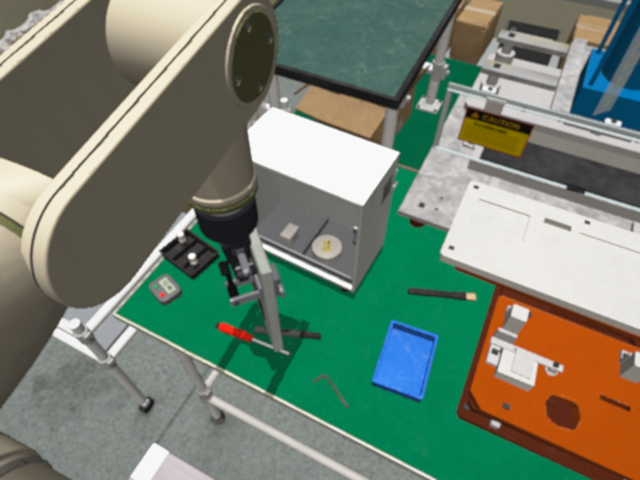

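```bash

python3 -m crank '{"slide":[[0.0108,0.005,0],[0.0215,0.01,0],[0.032,0.014,0],[0.0425,0.0174,0],[0.0528,0.021,0]],"dr":[[0,0,3],[0,0,6],[0,0,8.5],[0,0,11],[0,0,13.5]]}'
python3 -m crank '{"slide":[[0.0108,0.002,0],[0.0215,0.0043,0],[0.032,0.007,0],[0.0425,0.0104,0],[0.0528,0.014,0]],"dr":[[0,0,2.5],[0,0,5],[0,0,7.5],[0,0,10],[0,0,12.5]]}'
python3 - <<'E'
from h import *
s,p0,R0=st()
o=doorang()
print(s["time"],p0,s["wrist_force"],s["q"].round(2))
for th in (61,63,65):print(th,rel(door(th,248,38,278),down(87.2-th),p0,R0))
d=o[1][3];cv2.imwrite("pics/top7.png",d["image"])
E
```

```text
time: 5.7
ee_pos: [0.3449, 0.1225, 0.2764]
tool_rot: [0.441, 0.898, -0.0, 0.0]
wrist_force: [1.1, 0.2, 0.0]
opening: 0.005
time: 6.12
ee_pos: [0.3238, 0.1729, 0.2764]
tool_rot: [0.536, 0.844, -0.0, 0.0]
wrist_force: [1.4, -1.2, -0.2]
opening: -0.001
('scene', 604, array([58.7, 62.1, 64.8]))
('top', 1267, array([62.3, 64.7, 67.5]))
6.1167 [0.32380655 0.17293536 0.27643601] [ 1.39476093 -1.23475814 -0.24828905] [ 0.35 -0.55  2.   -0.    1.7  -0.09]
61 (array([-0.0093,  0.0025, -0.0016]), array([ 0.02,  0.05, -1.01]))
63 (array([-0.0007,  0.0038, -0.0016]), array([0.02, 0.05, 0.99]))
65 (array([ 0.0079,  0.0054, -0.0016]), array([0.02, 0.05, 2.99]))
```

View pics/top7.png

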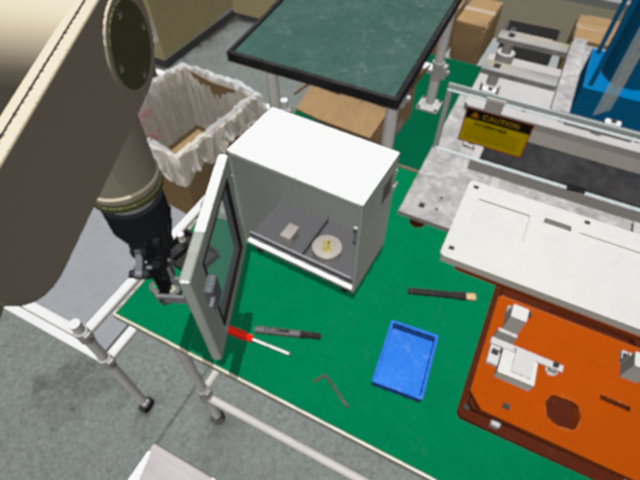

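```bash

python3 -m crank '{"slide":[[0.0108,0.004,0],[0.0215,0.0073,0],[0.032,0.01,0],[0.0425,0.0134,0],[0.0528,0.017,0]],"dr":[[0,0,2.5],[0,0,5],[0,0,7.5],[0,0,10],[0,0,12.5]]}'
python3 -m crank '{"slide":[[0.0108,0.002,0],[0.0215,0.0043,0],[0.032,0.007,0],[0.0425,0.0104,0],[0.0528,0.014,0]],"dr":[[0,0,2.5],[0,0,5],[0,0,7.5],[0,0,10],[0,0,12.5]]}'
python3 - <<'E'
from h import *
s,p0,R0=st()
o=doorang()
print(s["time"],p0,s["wrist_force"],s["q"].round(2))
for th in (86,88,90):print(th,rel(door(th,248,38,278),down(87.2-th),p0,R0))
d=o[1][3];cv2.imwrite("pics/top8.png",d["image"]);np.savez("pics/top8.npz",**d)
E
```

```text
time: 6.63
ee_pos: [0.3168, 0.2276, 0.2762]
tool_rot: [0.624, 0.781, -0.0, 0.0]
wrist_force: [0.6, 0.1, 0.1]
opening: -0.0
time: 7.05
ee_pos: [0.3191, 0.2822, 0.2762]
tool_rot: [0.706, 0.709, -0.0, 0.0]
wrist_force: [1.9, -1.7, 0.2]
opening: 0.002
('scene', 604, array([84.4, 87.6, 90.3]))
('top', 1294, array([86.5, 88.9, 91.7]))
7.05 [0.31907611 0.28221292 0.27618753] [ 1.88223401 -1.69477966  0.19616979] [ 0.6  -0.37  1.87 -0.    1.64  0.6 ]
86 (array([-0.0085,  0.0015, -0.0018]), array([ 0.01,  0.06, -0.96]))
88 (array([ 0.0002,  0.0028, -0.0018]), array([0.01, 0.06, 1.04]))
90 (array([ 0.0088,  0.0044, -0.0018]), array([0.02, 0.06, 3.04]))
```

View pics/top8.png

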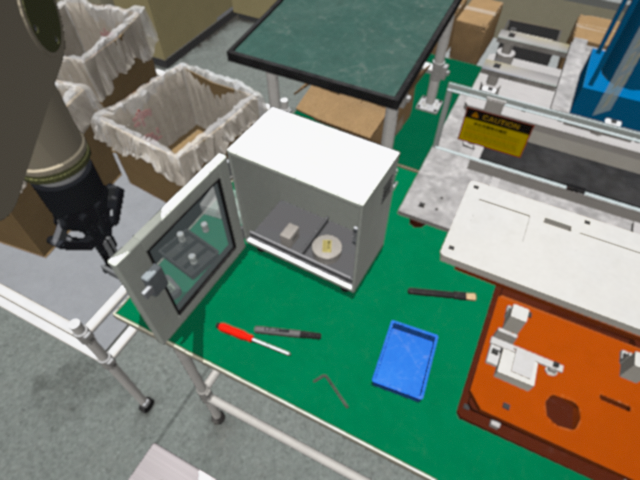

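```bash

python3 -m crank '{"slide":[[0.0108,0.003,0],[0.0215,0.0063,0],[0.032,0.009,0],[0.0425,0.0124,0],[0.0528,0.016,0]],"dr":[[0,0,2.5],[0,0,5],[0,0,7.5],[0,0,10],[0,0,12.5]]}'
python3 -m crank '{"slide":[[0.0088,0.0016,0],[0.016,0.0032,0],[0.022,0.0045,0],[0.026,0.0055,0],[0.026,0.0055,0]],"dr":[[0,0,2],[0,0,3.7],[0,0,5.2],[0,0,6],[0,0,6]]}'
python3 - <<'E'
from h import *
s,p0,R0=st()
o=doorang()
print(s["time"],p0,s["wrist_force"],s["q"].round(2))
for th in (104,106,108):print(th,rel(door(th,248,30,278),down(87.2-th),p0,R0))
d=o[1][3];cv2.imwrite("pics/top9.png",d["image"]);np.savez("pics/top9.npz",**d)
d=o[0][3];cv2.imwrite("pics/scene9.png",d["image"]);np.savez("pics/scene9.npz",**d)
E
```

```text
time: 7.57
ee_pos: [0.3347, 0.3346, 0.2761]
tool_rot: [0.778, 0.628, -0.0, 0.0]
wrist_force: [0.9, -1.9, 0.7]
opening: 0.003
time: 7.98
ee_pos: [0.3455, 0.3593, 0.276]
tool_rot: [0.81, 0.586, -0.0, 0.0]
wrist_force: [-0.4, -0.9, 0.8]
opening: -0.001
('scene', 693, array([104. , 107. , 110.1]))
('top', 1245, array([103.5, 106.1, 109. ]))
7.9833 [0.34548673 0.35927335 0.27602161] [-0.3676928  -0.93902669  0.75448844] [ 0.7  -0.16  1.7  -0.    1.61  1.02]
104 (array([-0.0186,  0.0009, -0.002 ]), array([-0.01,  0.04, -1.42]))
106 (array([-0.0099,  0.0019, -0.002 ]), array([-0.01,  0.04,  0.58]))
108 (array([-0.0013,  0.0032, -0.002 ]), array([-0.01,  0.04,  2.58]))
```

View pics/top9.png

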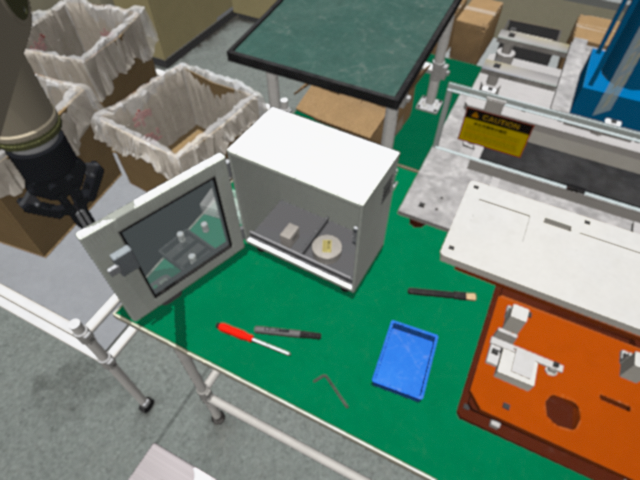

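View pics/scene9.png

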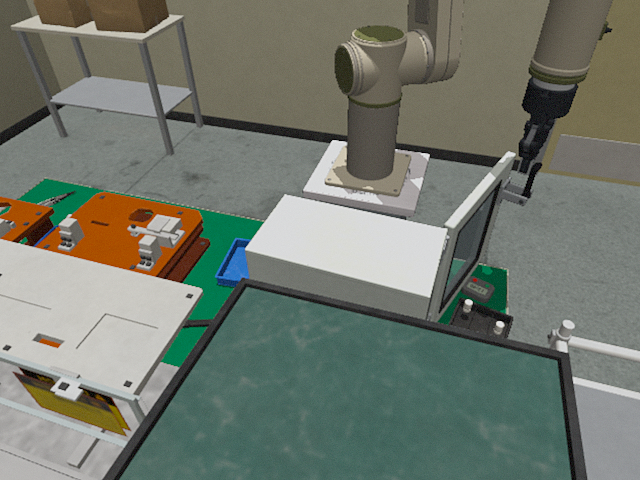

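```bash

python3 -m crank '{"slide":[[-0.004,0.002,0],[-0.007,0.002,-0.005],[-0.007,0.002,-0.04],[-0.007,0.002,-0.08],[-0.007,0.002,-0.11]],"dr":[[0,0,0],[0,0,0],[0,0,0],[0,0,0],[0,0,0]]}'
python3 - <<'E'
from h import *
o=doorang()
d=o[1][3];np.savez("pics/top10.npz",**d)
cv2.imwrite("pics/top10.png",cv2.resize(d["image"][195:275,240:370],None,fx=6,fy=6,interpolation=cv2.INTER_CUBIC))
W=cloud(d);Q=(W-C)@RC*1000
for v in range(222,244,2): print(v,[tuple(Q[v,u].round(0).astype(int)) if W[v,u,0]==W[v,u,0] else None for u in range(278,304,4)])
print(d["image"][225:243:3,276:304:3].mean(-1).round())
E
```

```text
time: 8.5
ee_pos: [0.3443, 0.3517, 0.3894]
tool_rot: [0.81, 0.586, 0.001, 0.0]
wrist_force: [0.3, 1.4, 0.8]
opening: 0.004
('scene', 699, array([104., 107., 110.]))
('top', 1251, array([103.6, 106.1, 109. ]))
222 [(np.int64(1), np.int64(99), np.int64(43)), (np.int64(6), np.int64(91), np.int64(42)), (np.int64(9), np.int64(82), np.int64(45)), (np.int64(15), np.int64(75), np.int64(42)), (np.int64(19), np.int64(66), np.int64(45)), (np.int64(25), np.int64(59), np.int64(42)), (np.int64(29), np.int64(51), np.int64(42))]
224 [(np.int64(-4), np.int64(95), np.int64(44)), (np.int64(1), np.int64(88), np.int64(42)), (np.int64(6), np.int64(80), np.int64(42)), (np.int64(-15), np.int64(54), np.int64(79)), (np.int64(16), np.int64(64), np.int64(41)), (np.int64(18), np.int64(55), np.int64(44)), (np.int64(24), np.int64(47), np.int64(43))]
226 [(np.int64(-11), np.int64(91), np.int64(46)), (np.int64(-3), np.int64(85), np.int64(41)), (np.int64(-23), np.int64(59), np.int64(77)), (np.int64(-18), np.int64(52), np.int64(77)), (np.int64(-16), np.int64(43), np.int64(79)), (np.int64(14), np.int64(52), np.int64(43
[... 2179 characters left out ...]
, np.int64(44)), (np.int64(-18), np.int64(22), np.int64(45))]
242 [(np.int64(-49), np.int64(66), np.int64(44)), (np.int64(-52), np.int64(53), np.int64(56)), (np.int64(-54), np.int64(41), np.int64(66)), (np.int64(-48), np.int64(35), np.int64(63)), (np.int64(-32), np.int64(34), np.int64(46)), (np.int64(-26), np.int64(28), np.int64(43)), (np.int64(-22), np.int64(20), np.int64(43))]
[[108. 107. 107. 109. 158. 167. 149. 125. 106. 106.]
 [107. 107. 106. 154. 171. 170. 172. 148. 107. 106.]
 [107. 106. 142. 175. 176. 175. 171. 101. 106. 106.]
 [107. 120. 177. 179. 179. 176. 112.  88. 106. 107.]
 [107. 106. 118. 150. 177. 131.  81.  90. 107. 108.]
 [106. 107. 105. 107. 112. 102.  91. 103. 107. 107.]]
```

View pics/top10.png

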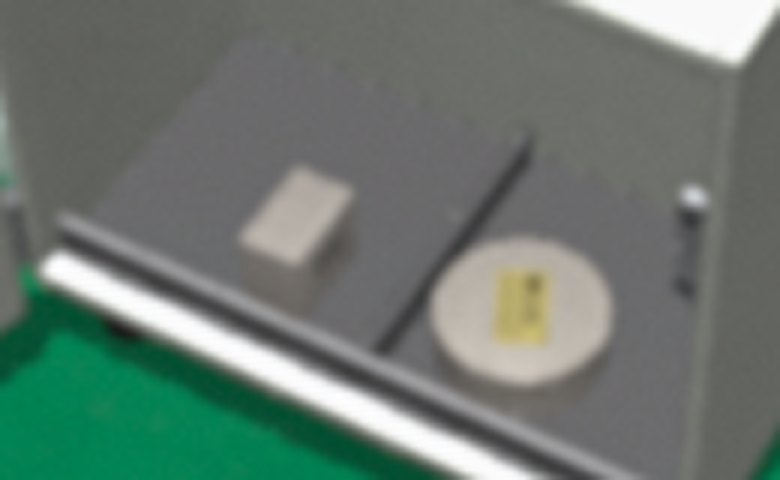

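```bash
cat > meas.py <<'E'
from h import *
d=dict(np.load("pics/top10.npz"));g=d["image"].mean(-1)
m=np.zeros((480,640),np.uint8);m[218:245,274:306]=(g[218:245,274:306]>140)
nl,l,s,c=cv2.connectedComponentsWithStats(m);k=1+np.argmax(s[1:,4])
vv,uu=np.nonzero(l==k)
P=np.array([(ray(d,u,v,.078)-C)@RC*1000 for u,v in zip(uu,vv)])[:,:2].astype(np.float32)
print(len(P),cv2.minAreaRect(P),P.mean(0))
W=cloud(d);Q=((W-C)@RC*1000)[l==k];q=Q[abs(Q[:,2]-78)<4];print(len(q),q.mean(0),cv2.minAreaRect(q[:,:2].astype(np.float32)))
cv=np.cov(P.T);w,V=np.linalg.eigh(cv);print(np.degrees(np.arctan2(*V[::-1,1])),np.sqrt(12*w))
im=d["image"].astype(int);y=Q
m=((im[...,0]>im[...,2]+80)&(im[...,0]>im[...,1]+50)&(im[...,0]>120)).astype(np.uint8);m[:300]=0;m[:,:360]=0;m[:,450:]=0
cn=max(cv2.findContours(m,0,cv2.CHAIN_APPROX_NONE)[0],key=cv2.contourArea)
print("tray",cv2.minAreaRect(np.array([ray(d,*a,.026)[:2]*1000 for a in cn[:,0]],np.float32)))
E
python3 meas.py
python3 - <<'E'
from h import *
s,p0,R0=st();print(p0,s["q"].round(3))
def tilt(deg,yaw=-2.8): # tool z fwd-down; tool y along +cab y
    t=np.radians(deg);z=Ro.from_euler('z',yaw,degrees=True).apply([np.sin(t),0,-np.cos(t)])
    y=Ro.from_euler('z',yaw,degrees=True).apply([0,1,0]);return np.stack([np.cross(y,z),y,z],1)
R=tilt(40);pre=cab(-21.8-110,47,54.4+120);print(pre, rel(pre,R,p0,R0))
E
```

```text
163 ((-31.620290756225586, 46.74188995361328), (40.3046875, 25.32522201538086), 1.0066461563110352) [-31.873547  46.443462]
155 [-32.60532297  46.34641439  78.04007488] ((-31.805635452270508, 46.213253021240234), (42.164215087890625, 25.895084381103516), 0.3944818675518036)
179.92286499229496 [24.95826494 40.22743595]
tray ((480.83074951171875, -181.89102172851562), (138.2222442626953, 96.1819839477539), 5.503978252410889)
[0.34579133 0.35296733 0.39377177] [ 0.692 -0.174  1.495 -0.     1.809  1.011]
[0.51814532 0.15236298 0.1744    ] (array([-0.1384,  0.2253,  0.2194]), array([ -35.95,  -27.92, -100.88]))
```

```bash
cat >> h.py <<'E'
def tilt(deg,yaw=-2.8):
    t=np.radians(deg);r=Ro.from_euler('z',yaw,degrees=True);z=r.apply([np.sin(t),0,-np.cos(t)]);y=r.apply([0,1,0]);return np.stack([np.cross(y,z),y,z],1)
E
python3 - <<'E'
from h import *
s,p0,R0=st()
y0=np.degrees(np.arctan2(R0[1,1],R0[0,1]));print(y0)
a=[p0,[.40,.22,.42],[.43,.10,.42],[.43,.09,.42]];ya=[y0,y0+35,y0+70,87.2]
for i in range(3): print(rel(a[i+1],down(ya[i+1]),np.array(a[i]),down(ya[i])))
E
```

```text
-18.285391454649297
(array([-0.1092,  0.0932, -0.0262]), array([  0.,   0., -35.]))
(array([-0.1236, -0.0058,  0.    ]), array([  0.,   0., -35.]))
(array([-0.0062, -0.0078,  0.    ]), array([  0.  ,   0.  , -35.49]))
```

```bash

python3 -m crank '{"slide":[[-0.015,0.013,-0.025],[-0.035,0.03,-0.027],[-0.06,0.051,-0.027],[-0.085,0.072,-0.027],[-0.109,0.093,-0.027]],"dr":[[0,0,-7],[0,0,-14],[0,0,-21],[0,0,-28],[0,0,-35]]}' 0.05
python3 -m crank '{"slide":[[-0.025,-0.001,0],[-0.05,-0.002,0],[-0.075,-0.004,0],[-0.1,-0.005,0],[-0.124,-0.006,0]],"dr":[[0,0,-7],[0,0,-14],[0,0,-21],[0,0,-28],[0,0,-35]]}'
python3 -m crank '{"slide":[[-0.001,-0.002,0],[-0.003,-0.004,0],[-0.005,-0.006,0],[-0.006,-0.008,0],[-0.006,-0.008,0]],"dr":[[0,0,-7.1],[0,0,-14.2],[0,0,-21.3],[0,0,-28.4],[0,0,-35.5]]}'
python3 - <<'E'
from h import *
s,p0,R0=st();print(p0,s["q"].round(3),s["opening"])
R=tilt(40);pre=cab(-20-110,46.5,54.4+120);print(pre, rel(pre,R,p0,R0))
mid=cab(-20-150,46.5,54.4+220);print(mid, rel(mid,R,p0,R0), rel(pre,R,mid,R))
E
```

```text
time: 9.02
ee_pos: [0.3974, 0.2209, 0.4135]
tool_rot: [0.602, 0.799, 0.0, 0.0]
wrist_force: [-0.1, 0.1, 0.7]
opening: 0.586
time: 9.43
ee_pos: [0.4247, 0.0998, 0.4134]
tool_rot: [0.334, 0.943, 0.0, 0.0]
wrist_force: [0.2, 0.4, -0.8]
opening: 0.586
time: 9.85
ee_pos: [0.4242, 0.0907, 0.4133]
tool_rot: [0.031, 1.0, -0.0, -0.0]
wrist_force: [0.1, -0.7, -0.1]
opening: 0.592
[0.42421037 0.0906655  0.413309  ] [ 0.092 -0.317  1.58  -0.     1.879 -1.416] 0.5923669759743836
[0.51991884 0.15177591 0.1744    ] (array([-0.0917,  0.067 ,  0.2389]), array([ -0.28, -40.  ,  -0.73]))
[0.4799663  0.15372394 0.2744    ] (array([-0.0517,  0.0664,  0.1389]), array([ -0.28, -40.  ,  -0.73])) (array([0.0336, 0.    , 0.1023]), array([0., 0., 0.]))
```

```bash

python3 -m crank '{"slide":[[-0.009,0.011,0.02],[-0.018,0.022,0.045],[-0.026,0.033,0.07],[-0.035,0.044,0.092],[-0.043,0.055,0.115]],"dr":[[0,-6.8,0],[0,-13.6,0],[0,-20.4,0],[0,-27.2,0],[0,-34,0]]}'
python3 - <<'E'
from h import *
from cell import optics
s,p0,R0=st();print(p0,s["q"].round(3),s["opening"],s["wrist_force"])
R=tilt(40);mid=cab(-20-150,46.5,54.4+220);pre=cab(-20-110,46.5,54.4+120);print(rel(mid,R,p0,R0),rel(pre,R,p0,R0))
for n in("top","scene"):
    d=optics.snapshot(n);cv2.imwrite(f"pics/{n}11.png",d["image"])
E
```

```text
time: 10.27
ee_pos: [0.4718, 0.1437, 0.2986]
tool_rot: [0.032, 0.955, -0.009, 0.296]
wrist_force: [0.3, -1.4, -0.8]
opening: 0.59
[0.47181716 0.14365908 0.2985714 ] [ 0.367 -0.752  2.191 -0.261  1.159 -1.098] 0.5898950657082497 [ 0.2959783  -1.36800446 -0.81544022]
(array([0.0075, 0.0106, 0.0242]), array([-0.57, -5.57, -0.89])) (array([0.0311, 0.0111, 0.1293]), array([-0.57, -5.57, -0.89]))
```

View pics/top11.png

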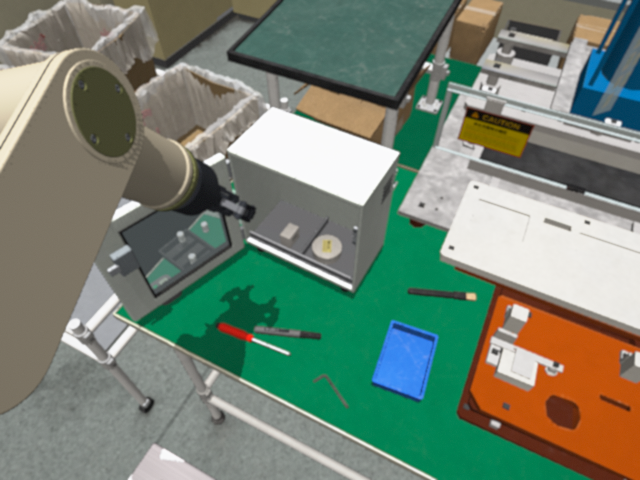

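View pics/scene11.png

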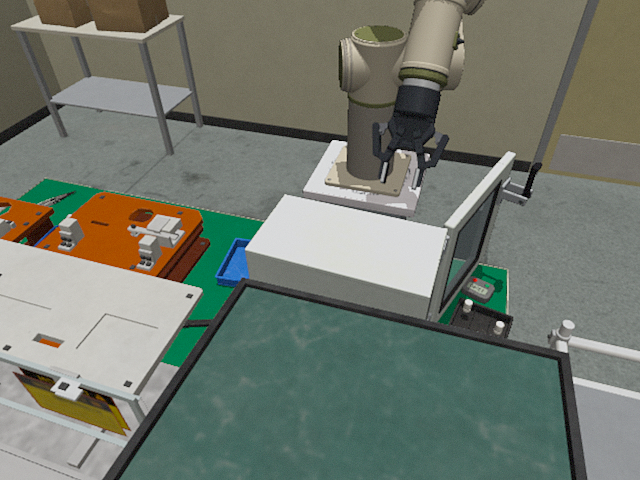

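```bash

python3 -m crank '{"slide":[[0.006,0.003,0.025],[0.012,0.006,0.05],[0.018,0.008,0.075],[0.025,0.011,0.1],[0.031,0.011,0.125]],"dr":[[0,-2,0],[0,-4,0],[0,-5.6,0],[-0.5,-5.6,-0.9],[-0.5,-5.6,-0.9]]}'
python3 - <<'E'
from h import *
from cell import optics
s,p0,R0=st();print(p0,s["q"].round(3),s["opening"],s["wrist_force"])
R=tilt(40);g=cab(-20,46.5,54.4);R2=tilt(40);print((p0-C)@RC*1000,rel(g,R,p0,R0),R0.T@(g+R[:,2]*-.06-p0))
for n in("top",):
    d=optics.snapshot(n);cv2.imwrite(f"pics/{n}12.png",d["image"])
E
```

```text
time: 10.78
ee_pos: [0.5186, 0.1514, 0.1811]
tool_rot: [0.023, 0.94, -0.009, 0.34]
wrist_force: [0.5, -0.2, -0.7]
opening: 0.586
[0.51859303 0.15137135 0.18108119] [ 0.364 -0.598  2.352 -0.379  0.773 -0.968] 0.5862384425072068 [ 0.48801692 -0.22132644 -0.68017798]
[-131.30453055   46.03135116  181.08119184] (array([-0.0045,  0.0009,  0.1686]), array([-0.13, -0.24, -0.01])) [-0.00428686  0.00073144  0.10857027]
```

View pics/top12.png

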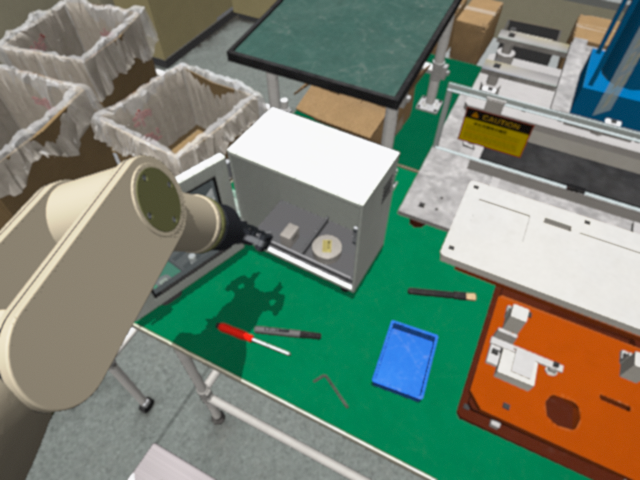

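```bash

python3 -m crank '{"slide":[[-0.001,0.001,0.024],[-0.002,0.001,0.048],[-0.004,0.001,0.072],[-0.0045,0.001,0.09],[-0.0045,0.001,0.105]],"dr":[[0,0,0],[0,0,0],[0,0,0],[0,0,0],[0,0,0]]}'
python3 - <<'E'
from h import *
from cell import optics
s,p0,R0=st();print(p0,s["q"].round(3),s["opening"],s["wrist_force"])
R=tilt(40);g=cab(-20,46.5,54.4);print((p0-C)@RC*1000,rel(g,R,p0,R0))
for n in("top",):
    d=optics.snapshot(n);cv2.imwrite(f"pics/{n}13.png",cv2.resize(d["image"][120:310,150:400],None,fx=3,fy=3,interpolation=cv2.INTER_CUBIC))
E
```

```text
time: 11.25
ee_pos: [0.5907, 0.1475, 0.1024]
tool_rot: [0.025, 0.94, -0.01, 0.339]
wrist_force: [-0.4, 0.5, 0.4]
opening: 0.584
[0.59065157 0.1474692  0.1024458 ] [ 0.291 -0.228  2.245 -0.465  0.508 -0.89 ] 0.5837698224545957 [-0.44407439  0.4639869   0.40566561]
[-59.14145303  45.64313464 102.44579969] (array([0.0006, 0.0012, 0.062 ]), array([-0.3 , -0.29, -0.09]))
```

View pics/top13.png

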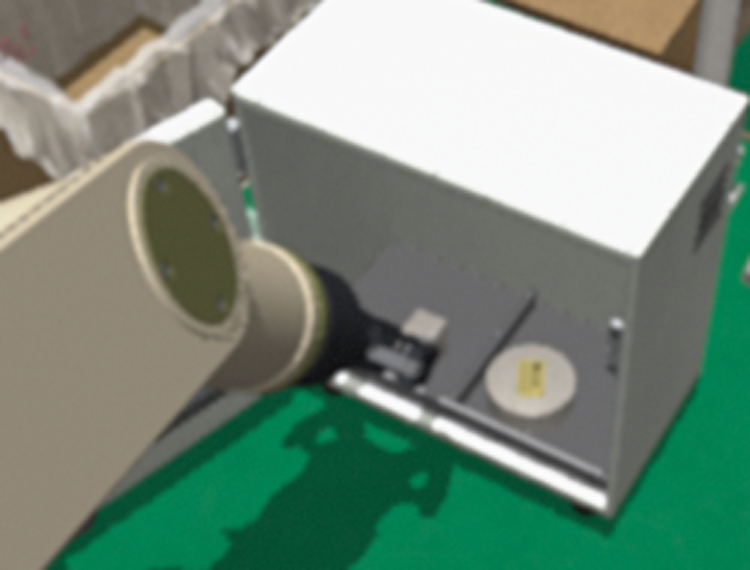

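```bash

python3 -m crank '{"slide":[[0.0006,0.001,0.02],[0.0006,0.001,0.036],[0.0006,0.001,0.048],[0.0006,0.001,0.057],[0.0006,0.001,0.061]],"dr":[[0,0,0],[0,0,0],[0,0,0],[0,0,0],[0,0,0]]}'
python3 - <<'E'
from h import *
from cell import optics
s,p0,R0=st();print(p0,s["q"].round(3),s["opening"],s["wrist_force"])
R=tilt(40);g=cab(-20,46.5,54.4);print((p0-C)@RC*1000,rel(g,R,p0,R0))
o=doorang()
d=o[1][3];cv2.imwrite(f"pics/top14.png",cv2.resize(d["image"][120:310,150:400],None,fx=3,fy=3,interpolation=cv2.INTER_CUBIC))
d=o[0][3];cv2.imwrite(f"pics/scene14.png",d["image"])
E
```

```text
time: 11.72
ee_pos: [0.6283, 0.1464, 0.0545]
tool_rot: [0.024, 0.94, -0.011, 0.339]
wrist_force: [0.0, -0.8, 0.5]
opening: 0.586
[0.62827634 0.14644429 0.054488  ] [ 0.264 -0.021  2.166 -0.566  0.386 -0.794] 0.5860605111375791 [ 0.02708366 -0.75985395  0.49265595]
[-21.51141387  46.45179235  54.4879971 ] (array([-0.0011,  0.0001,  0.001 ]), array([-0.31, -0.3 , -0.06]))
('scene', 931, array([ 44.4, 105.9, 109.6]))
('top', 1085, array([103.4, 106.1, 109.2]))
```

View pics/top14.png

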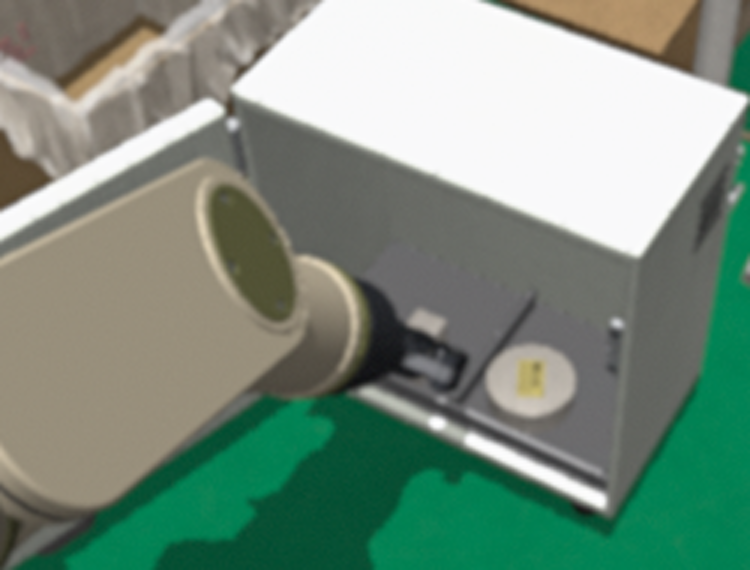

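View pics/scene14.png

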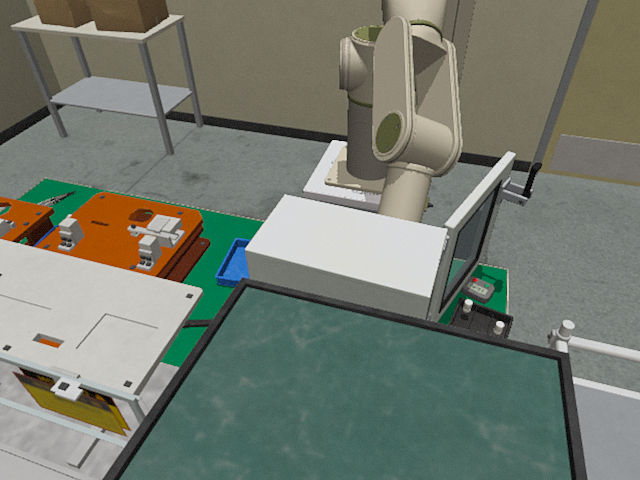

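```bash

python3 -m crank '{"slide":[[0,0,0],[0,0,0],[0,0,0],[0,0,0],[0,0,0]],"dr":[[0,0,0],[0,0,0],[0,0,0],[0,0,0],[0,0,0]]}' 0 50
python3 -m crank '{"slide":[[0,0,0],[0,0,0],[0,0,0],[0,0,0],[0,0,0]],"dr":[[0,0,0],[0,0,0],[0,0,0],[0,0,0],[0,0,0]]}'
python3 - <<'E'
from h import *
s,p0,R0=st();print(s["opening"]*.0854,s["wrist_force"])
# lift 60mm straight up in tool axes, then back
print(R0.T@[0,0,.01],R0.T@RC@[-.01,0,0])
E
```

```text
time: 12.23
ee_pos: [0.6258, 0.1476, 0.0536]
tool_rot: [0.023, 0.94, -0.01, 0.34]
wrist_force: [-2.6, -2.7, 7.4]
opening: 0.283
time: 12.65
ee_pos: [0.6258, 0.1476, 0.0536]
tool_rot: [0.023, 0.94, -0.01, 0.34]
wrist_force: [-2.1, -3.0, 7.4]
opening: 0.288
0.02458771206574963 [-2.12955743 -3.02257014  7.38291865]
[-6.39202823e-03 -2.14562293e-05 -7.69035205e-03] [ 7.69038198e-03 -1.75178374e-05 -6.39200423e-03]
```

```bash

python3 -m crank '{"slide":[[-0.0032,0,-0.0039],[-0.0077,0,-0.0092],[-0.0128,0,-0.0154],[-0.0192,0,-0.0231],[-0.0256,0,-0.0308]],"dr":[[0,0,0],[0,0,0],[0,0,0],[0,0,0],[0,0,0]]}'
python3 - <<'E'
from h import *
s,p0,R0=st();print(p0,s["opening"]*.0854,s["wrist_force"],(p0-C)@RC*1000)
from cell import optics
for n in("top",):
    d=optics.snapshot(n);cv2.imwrite(f"pics/{n}15.png",cv2.resize(d["image"][120:310,150:400],None,fx=3,fy=3,interpolation=cv2.INTER_CUBIC))
E
```

```text
time: 13.07
ee_pos: [0.6247, 0.1478, 0.0926]
tool_rot: [0.023, 0.941, -0.01, 0.338]
wrist_force: [-1.0, -0.0, 0.1]
opening: 0.285
[0.62467219 0.14775437 0.0926289 ] 0.02435290508873189 [-0.98409333 -0.02110638  0.08167156] [-25.17509016  47.5847863   92.62890408]
```

View pics/top15.png

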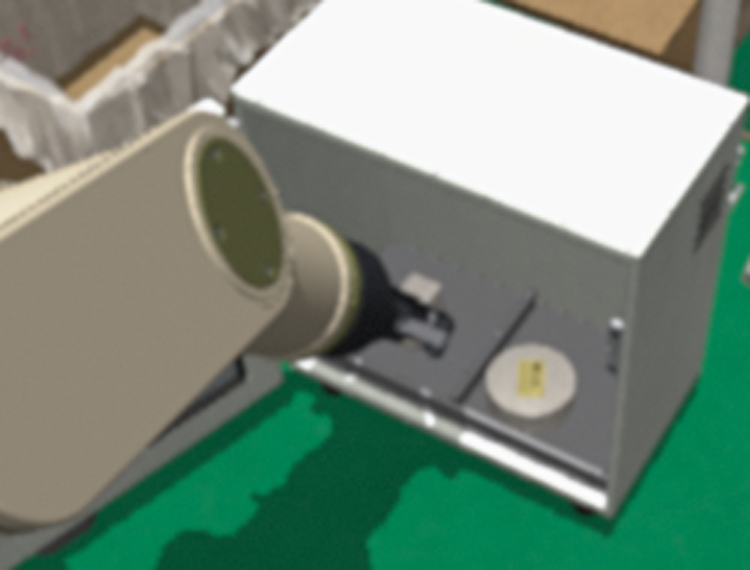

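```bash

python3 - <<'E'
from h import *
D=np.array([(.1312,1.4893,.5995,.2302),(-.317,1.58,.4338,.4133),(-.37,1.87,.4259,.2762),(-.16,1.70,.4984,.276),(-.0721,1.445,.52999,.3698),(-.55,2.0,.3671,.2764),(-.1973,1.5569,.4843,.371)])
q2,q3,r,z=D.T;o=np.ones_like(r);O=0*o
A=np.r_[np.c_[np.sin(q2),np.sin(q2+q3),o,O],np.c_[np.cos(q2),np.cos(q2+q3),O,o]]
x,res,_,_=np.linalg.lstsq(A,np.r_[r,z],rcond=None);print(x,abs(A@x-np.r_[r,z]).max())
L1,L2,a,h=x
# wrist centre from tilted poses with Lt: check
for q2,q3,P,Q in((-.752,2.191,(.47181716,.14365908,.2985714),(.032,.955,-.009,.296)),(-.228,2.245,(.59065,.14747,.10245),(.025,.94,-.01,.339)),(-.021,2.166,(.62828,.14644,.0545),(.024,.94,-.011,.339))):
    rw=a+L1*np.sin(q2)+L2*np.sin(q2+q3);zw=h+L1*np.cos(q2)+L2*np.cos(q2+q3)
    zt=Ro.from_quat(Q).as_matrix()[:,2]
    # zw is minus Lt ; find Lt: P - Lt*zt = wrist, with radius rw, z=zw+Lt
    for Lt in (.15,.2,.25,.3,.35):
        w=np.array(P)-Lt*zt;print(Lt,np.hypot(*w[:2])-rw,w[2]-(zw+Lt))
E
```

```text
[ 0.35231921  0.55001922  0.00997842 -0.08993816] 0.009475373296926104
0.15 0.10031346347768522 0.0326320148281945
0.2 0.07480827045641458 0.023868852147554243
0.25 0.04971236716510946 0.015105689466913985
0.3 0.025116483406635248 0.006342526786273672
0.35 0.0011375105937797558 -0.002420635894366474
0.15 0.09159871910937833 0.05201199174517046
0.2 0.06180572941946738 0.04050121261770831
0.25 0.0322982575259918 0.02899043349024616
0.3 0.0031351342052804987 0.01747965436278409
0.35 -0.025608486080744786 0.005968875235321913
0.15 0.08955467723926919 0.056408950856337736
0.2 0.05952597922218378 0.04489574753133757
0.25 0.02973420907113944 0.03338254420633743
0.3 0.00022494545479812 0.021869340881337296
0.35 -0.028944373188326045 0.01035613755633713
```

```bash

python3 - <<'E'
from h import *
from scipy.optimize import least_squares
s,p0,R0=st()
T=[(.13117,1.48927,(.24479,.5472,.23024),(.208837,.97795,-.00087,-.00027)),
(-.19734,1.55693,(.472887,.104358,.371021),(.209,.978,0,0)),(-.07210,1.44502,(.52993,-.007814,.369836),(.023,1,-.001,-.001)),
(-.317,1.58,(.42421,.09067,.41331),(.031,1,0,0)),(-.752,2.191,(.47181716,.14365908,.2985714),(.032,.955,-.009,.296)),(-.598,2.352,(.51859,.15137,.18108),(.023,.94,-.009,.34)),(-.228,2.245,(.59065,.14747,.10245),(.025,.94,-.01,.339)),(-.021,2.166,(.62828,.14644,.0545),(.024,.94,-.011,.339)),(s["q"][1],s["q"][2],p0,s["tool_rot"])]
def f(x):
    L1,L2,a,h,Lt=x;e=[]
    for q2,q3,P,Q in T:
        w=np.array(P)-Lt*Ro.from_quat(Q).as_matrix()[:,2]
        e+=[a+L1*np.sin(q2)+L2*np.sin(q2+q3)-np.hypot(w[0],w[1]),h+L1*np.cos(q2)+L2*np.cos(q2+q3)-w[2]]
    return e
r=least_squares(f,[.4,.45,0,.3,.25]);x=r.x;print(x.round(4),np.array(r.fun).round(4))
L1,L2,a,h,Lt=x
def ik(P,R):
    w=np.array(P)-Lt*R[:,2];rr=np.hypot(w[0],w[1])-a;zz=w[2]-h
    c=(rr*rr+zz*zz-L1*L1-L2*L2)/(2*L1*L2)
    q3=np.arccos(np.clip(c,-1,1));q2=np.arctan2(rr,zz)-np.arctan2(L2*np.sin(q3),L1+L2*np.cos(q3));return q2.round(3),q3.round(3),round(c,3)
for bx,by in((.4815,-.182),(.50,-.18),(.515,-.18)):
  for yaw in(5.5,-20):
    for t in(40,):
      R=tilt(t,yaw)
      for dz in(0,.08,.15):
        g=np.array([bx,by,.028+dz]);P=g+R[:,2]*.019;print(bx,yaw,dz,P.round(3),ik(P,R))
E
```

```text
[0.3183 0.5203 0.0393 0.2411 0.2926] [ 0.0007  0.008   0.0014 -0.0013 -0.004  -0.0015  0.0022 -0.0047 -0.0056
  0.0021  0.0031  0.0034  0.0028 -0.001   0.0006 -0.003  -0.0013 -0.002 ]
0.4815 5.5 0 [ 0.494 -0.181  0.013] (np.float64(-0.298), np.float64(2.502), np.float64(-0.802))
0.4815 5.5 0.08 [ 0.494 -0.181  0.093] (np.float64(-0.503), np.float64(2.473), np.float64(-0.785))
0.4815 5.5 0.15 [ 0.494 -0.181  0.163] (np.float64(-0.607), np.float64(2.4), np.float64(-0.738))
0.4815 -20 0 [ 0.493 -0.186  0.013] (np.float64(-0.419), np.float64(2.591), np.float64(-0.852))
0.4815 -20 0.08 [ 0.493 -0.186  0.093] (np.float64(-0.634), np.float64(2.558), np.float64(-0.835))
0.4815 -20 0.15 [ 0.493 -0.186  0.163] (np.float64(-0.733), np.float64(2.478), np.float64(-0.788))
0.5 5.5 0 [ 0.512 -0.179  0.013] (np.float64(-0.239), np.float64(2.454), np.float64(-0.773))
0.5 5.5 0.08 [ 0.512 -0.179  0.093] (np.float64(-0.437), np.float64(2.427), np.float64(-0.755))
0.5 5.5 0.15 [ 0.512 -0.179  0.163] (np.float64(-0.542), np.float64(2.358), np.float64(-0.708))
0.5 -20 0 [ 0.511 -0.184  0.013] (np.float64(-0.341), np.float64(2.534), np.float64(-0.821))
0.5 -20 0.08 [ 0.511 -0.184  0.093] (np.float64(-0.549), np.float64(2.504), np.float64(-0.804))
0.5 -20 0.15 [ 0.511 -0.184  0.163] (np.float64(-0.652), np.float64(2.429), np.float64(-0.757))
0.515 5.5 0 [ 0.527 -0.179  0.013] (np.float64(-0.189), np.float64(2.413), np.float64(-0.746))
0.515 5.5 0.08 [ 0.527 -0.179  0.093] (np.float64(-0.382), np.float64(2.387), np.float64(-0.728))
0.515 5.5 0.15 [ 0.527 -0.179  0.163] (np.float64(-0.487), np.float64(2.32), np.float64(-0.681))
0.515 -20 0 [ 0.526 -0.184  0.013] (np.float64(-0.28), np.float64(2.488), np.float64(-0.794))
0.515 -20 0.08 [ 0.526 -0.184  0.093] (np.float64(-0.482), np.float64(2.459), np.float64(-0.776))
0.515 -20 0.15 [ 0.526 -0.184  0.163] (np.float64(-0.587), np.float64(2.388), np.float64(-0.729))
```

```bash

python3 -m crank '{"slide":[[0.003,0,-0.025],[0.006,0,-0.055],[0.009,0,-0.087],[0.012,0,-0.12],[0.015,0,-0.149]],"dr":[[0,0,0],[0,0,0],[0,0,0],[0,0,0],[0,0,0]]}'
python3 - <<'E'
from h import *
s,p0,R0=st();print(p0,s["opening"]*.0854,s["wrist_force"],s["q"].round(3),rel(p0,tilt(40,5.5),p0,R0))
g=np.array([.516,-.179,.0126]);R=tilt(39.8,5.5)
print(rel([.512,-.0,.20],tilt(39.8,2),p0,R0),rel([.516,-.179,.15],R,np.array([.512,0,.2]),tilt(39.8,2)))
from cell import optics
d=optics.snapshot("top");cv2.imwrite("pics/top16.png",d["image"]);np.savez("pics/top16.npz",**d)
E
```

```text
time: 13.53
ee_pos: [0.5174, 0.1534, 0.1985]
tool_rot: [0.023, 0.941, -0.009, 0.339]
wrist_force: [0.1, 0.6, -0.2]
opening: 0.288
[0.51735786 0.15336706 0.19852257] 0.024581840118817325 [ 0.14934893  0.62252235 -0.20035561] [ 0.37  -0.616  2.33  -0.367  0.816 -0.982] (array([0., 0., 0.]), array([-5.44, -0.4 , -6.38]))
(array([-0.0026, -0.1534,  0.0006]), array([-3.19, -0.2 , -3.7 ])) (array([ 0.0337, -0.179 ,  0.037 ]), array([-2.24,  0.  , -2.69]))
```

View pics/top16.png

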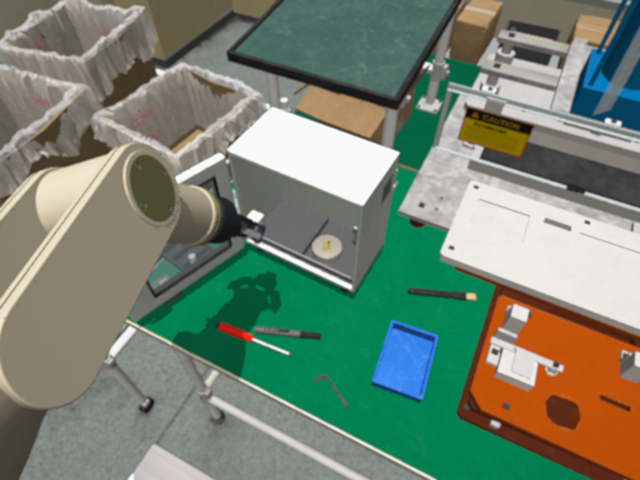

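The block is out in the gripper (255,220), the left bay is empty, and the tin is untouched. Moving across to the tray next.

```bash

python3 -m crank '{"slide":[[0,-0.02,0],[0,-0.055,0],[-0.001,-0.09,0],[-0.002,-0.125,0],[-0.0026,-0.1534,0]],"dr":[[0,0,0],[-0.8,0,-0.9],[-1.6,0,-1.8],[-2.4,0,-2.7],[-3.2,0,-3.7]]}'
python3 - <<'E'
from h import *
s,p0,R0=st();print(p0,s["opening"]*.0854,s["q"].round(3))
R=tilt(39.8,5.5);print(rel([.516,-.179,.15],R,p0,R0))
E
```

```text
time: 14.0
ee_pos: [0.5131, 0.0151, 0.1986]
tool_rot: [-0.013, 0.941, 0.004, 0.337]
wrist_force: [0.7, -0.2, -0.9]
opening: 0.283
[0.51311775 0.01512832 0.1986349 ] 0.024137647916677496 [-0.15  -0.833  2.448  0.148  0.852 -1.806]
(array([ 0.0327, -0.1941,  0.0362]), array([-2.57, -0.36, -3.05]))
```

```bash

python3 -m crank '{"slide":[[0.003,-0.036,0.003],[0.008,-0.072,0.01],[0.015,-0.108,0.018],[0.024,-0.144,0.027],[0.033,-0.178,0.036]],"dr":[[-0.5,0,-0.6],[-1,0,-1.2],[-1.5,0,-1.8],[-2.1,-0.1,-2.4],[-2.4,-0.2,-2.9]]}'
python3 -m crank '{"slide":[[0,0,0],[0,0,0],[0,0,0],[0,0,0],[0,0,0]],"dr":[[0,0,0],[0,0,0],[0,0,0],[0,0,0],[0,0,0]]}'
python3 - <<'E'
from h import *
s,p0,R0=st();print(p0,s["opening"]*.0854,s["q"].round(3),s["wrist_force"])
R=tilt(39.8,5.5);g=[.516,-.179,.0126];print(rel([.516,-.179,.06],R,p0,R0),rel(g,R,p0,R0))
from cell import optics
d=optics.snapshot("top");cv2.imwrite("pics/top17.png",d["image"])
d=optics.snapshot("scene");cv2.imwrite("pics/scene17.png",d["image"])
E
```

```text
time: 14.42
ee_pos: [0.5157, -0.1617, 0.1519]
tool_rot: [-0.036, 0.941, 0.014, 0.336]
wrist_force: [0.4, -0.1, -0.8]
opening: 0.282
time: 14.83
ee_pos: [0.5165, -0.1576, 0.1524]
tool_rot: [-0.041, 0.941, 0.013, 0.336]
wrist_force: [0.1, -0.1, -0.6]
opening: 0.287
[ 0.51645549 -0.15755517  0.15240424] 0.0244715573588899 [-0.705 -0.53   2.36   0.616  0.889 -2.658] [ 0.06791301 -0.08644435 -0.62528565]
(array([ 0.0603, -0.021 ,  0.0701]), array([-0.49, -0.54, -0.27])) (array([ 0.0903, -0.0208,  0.1068]), array([-0.49, -0.54, -0.27]))
```

View pics/top17.png

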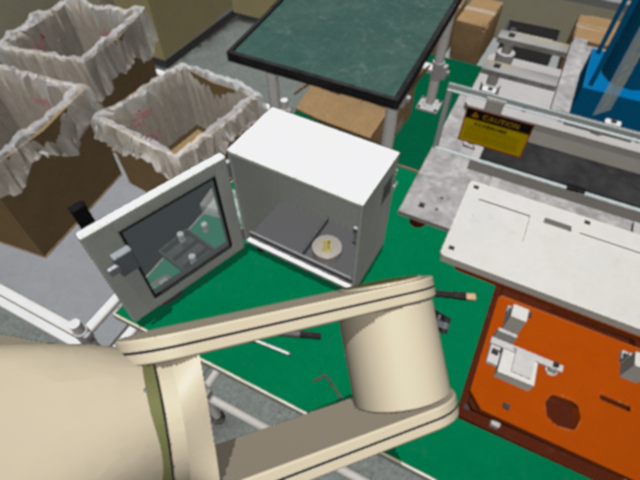

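View pics/scene17.png

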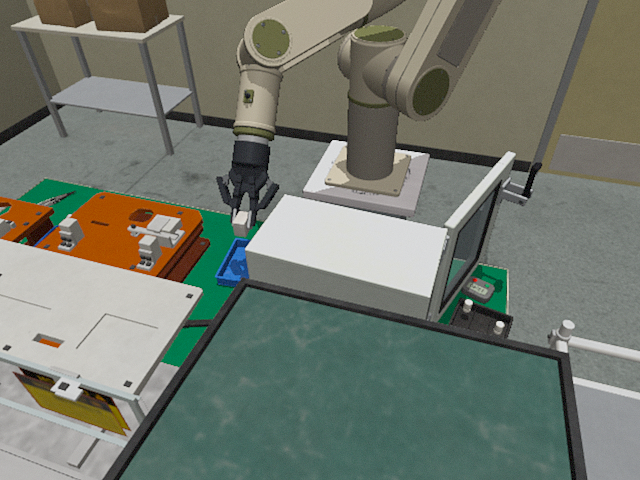

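```bash

python3 - <<'E'
from h import *
s,p0,R0=st()
R=tilt(39.8,-7);print(rel([.520,-.181,.13],R,p0,R0))
E
```

```text
(array([ 0.013 , -0.0235,  0.0183]), array([ 7.46, -0.52,  9.34]))
```

```bash

python3 -m crank '{"slide":[[0,0,0],[0,0,0],[0.004,-0.003,0.005],[0.009,-0.006,0.012],[0.013,-0.01,0.018]],"dr":[[1.8,0,2.2],[3.7,0,4.6],[5.5,-0.2,7],[7.4,-0.5,9.3],[7.4,-0.5,9.3]]}'
python3 -m crank '{"slide":[[0,0,0],[0,0,0],[0,0,0],[0,0,0],[0,0,0]],"dr":[[0,0,0],[0,0,0],[0,0,0],[0,0,0],[0,0,0]]}'
python3 - <<'E'
from h import *
s,p0,R0=st();print(p0,s["opening"]*.0854,s["q"].round(3),s["wrist_force"])
for y in(-7,):
  R=tilt(39.8,y);g=[.520,-.181,.0126];print(rel([.52,-.181,.06],R,p0,R0),rel(g,R,p0,R0))
print(np.degrees(np.arctan2(R0[1,2],R0[0,2])),np.degrees(np.arccos(-R0[2,2])),R0[2,1])
E
```

```text
time: 15.35
ee_pos: [0.5184, -0.1671, 0.1294]
tool_rot: [0.058, 0.939, -0.02, 0.34]
wrist_force: [-0.7, -0.1, -1.6]
opening: 0.284
time: 15.77
ee_pos: [0.5183, -0.1689, 0.1299]
tool_rot: [0.058, 0.939, -0.02, 0.339]
wrist_force: [-0.4, -0.4, -0.2]
opening: 0.286
[ 0.5183046  -0.16885058  0.12993808] 0.02445745866177391 [-0.616 -0.56   2.427  0.488  0.704 -2.346] [-0.41024018 -0.37082515 -0.21039139]
(array([ 0.0422, -0.012 ,  0.0558]), array([ 0.01, -0.07, -0.13])) (array([ 0.0725, -0.012 ,  0.0923]), array([ 0.01, -0.07, -0.13]))
-6.986329431277656 39.72909863546614 0.0015130234504781362
```

```bash
cat > ik.py <<'E'
from h import *
L1,L2,a,h,Lt=.3183,.5203,.0393,.2411,.2926
def ik(P,R):
    w=np.array(P)-Lt*R[:,2];rr=np.hypot(w[0],w[1])-a;zz=w[2]-h;q1=np.arctan2(w[1],w[0])
    c=(rr*rr+zz*zz-L1*L1-L2*L2)/(2*L1*L2);q3=np.arccos(np.clip(c,-1,1))
    q2=np.arctan2(rr,zz)-np.arctan2(L2*np.sin(q3),L1+L2*np.cos(q3))
    M=(Ro.from_euler('z',-q1)*Ro.from_matrix(R)).as_matrix();M=Ro.from_euler('y',-(q2+q3)).as_matrix()@M
    e=Ro.from_matrix(M).as_euler('ZYZ');return np.r_[q1,q2,q3,e].round(3)
if __name__=="__main__":
    s,p0,R0=st();print(s["q"].round(3),ik(p0,R0))
    for yaw in(-4,-7,-10,-14,-20):
      R=tilt(39.8,yaw)
      for b in((.512,-.18),(.505,-.181)):
        P=np.array([*b,.0126])+.008*np.array([np.cos(np.radians(yaw)),np.sin(np.radians(yaw)),0])
        print(yaw,b,ik(P,R),ik(P+[0,0,.06],R),ik(P+[0,0,.12],R))
E
python3 ik.py
```

```text
[-0.616 -0.56   2.427  0.488  0.704 -2.346] [-0.414 -0.575  2.445  0.32   0.624 -0.488]
-4 (0.512, -0.18) [-0.466 -0.266  2.477  0.753  0.369 -1.029] [-0.466 -0.425  2.462  0.53   0.51  -0.784] [-0.466 -0.535  2.413  0.42   0.651 -0.652]
-4 (0.505, -0.181) [-0.477 -0.29   2.496  0.754  0.379 -1.038] [-0.477 -0.451  2.48   0.533  0.522 -0.793] [-0.477 -0.561  2.431  0.424  0.663 -0.662]
-7 (0.512, -0.18) [-0.442 -0.28   2.488  0.667  0.332 -0.889] [-0.442 -0.44   2.472  0.45   0.482 -0.653] [-0.442 -0.55   2.423  0.35   0.628 -0.536]
-7 (0.505, -0.181) [-0.453 -0.304  2.507  0.67   0.341 -0.899] [-0.453 -0.467  2.491  0.454  0.493 -0.664] [-0.453 -0.577  2.441  0.355  0.641 -0.547]
-10 (0.512, -0.18) [-0.418 -0.291  2.496  0.553  0.298 -0.721] [-0.418 -0.452  2.481  0.356  0.458 -0.51 ] [-0.418 -0.562  2.431  0.272  0.61  -0.414]
-10 (0.505, -0.181) [-0.428 -0.316  2.516  0.559  0.307 -0.735] [-0.428 -0.48   2.5    0.363  0.469 -0.523] [-0.428 -0.59   2.449  0.279  0.622 -0.426]
-14 (0.512, -0.18) [-0.384 -0.301  2.504  0.35   0.263 -0.446] [-0.384 -0.463  2.488  0.213  0.435 -0.302] [-0.384 -0.573  2.439  0.16   0.592 -0.241]
-14 (0.505, -0.181) [-0.394 -0.327  2.524  0.363  0.272 -0.466] [-0.394 -0.492  2.508  0.223  0.446 -0.317] [-0.394 -0.602  2.457  0.169  0.604 -0.255]
-20 (0.512, -0.18) [-0.333 -0.306  2.508 -0.043  0.245  0.055] [-0.333 -0.468  2.492 -0.026  0.423  0.036] [-0.333 -0.578  2.442 -0.019  0.583  0.029]
-20 (0.505, -0.181) [-0.342 -0.333  2.529 -0.019  0.251  0.024] [-0.342 -0.498  2.513 -0.011  0.433  0.016] [-0.342 -0.608  2.461 -0.008  0.594  0.013]
```

```bash

python3 - <<'E'
from h import *
from scipy.optimize import least_squares
s,p0,R0=st()
T=[((1.06462,.13117,1.48927),(.24479,.5472,.23024),(.208837,.97795,-.00087,-.00027)),
((.37,-.616,2.33),(.51736,.15337,.19852),(.023,.941,-.009,.339)),
((-.705,-.53,2.36),(.51646,-.15756,.1524),(-.041,.941,.013,.336)),
((.264,-.021,2.166),(.62828,.14644,.0545),(.024,.94,-.011,.339)),(s["q"][:3],p0,s["tool_rot"]),((.0922,-.317,1.58),(.42421,.09067,.41331),(.031,1,0,0))]
def f(x):
    L1,L2,a,h,Lt,d=x;e=[]
    for (q1,q2,q3),P,Q in T:
        w=np.array(P)-Lt*Ro.from_quat(Q).as_matrix()[:,2]
        l=a+L1*np.sin(q2)+L2*np.sin(q2+q3)
        e+=list(Ro.from_euler('z',q1).apply([l,d,h+L1*np.cos(q2)+L2*np.cos(q2+q3)])-w)
    return e
r=least_squares(f,[.32,.5,0,.3,.25,.05]);print(r.x.round(4),np.abs(r.fun).max())
L1,L2,a,h,Lt,dd=r.x
def ik(P,R):
    w=np.array(P)-Lt*R[:,2];R2=np.hypot(w[0],w[1]);q1=np.arctan2(w[1],w[0])-np.arcsin(dd/R2);rr=np.sqrt(R2**2-dd**2)-a;zz=w[2]-h
    c=(rr*rr+zz*zz-L1*L1-L2*L2)/(2*L1*L2);q3=np.arccos(np.clip(c,-1,1))
    q2=np.arctan2(rr,zz)-np.arctan2(L2*np.sin(q3),L1+L2*np.cos(q3))
    M=Ro.from_euler('y',-(q2+q3)).as_matrix()@Ro.from_euler('z',-q1).as_matrix()@R
    e=Ro.from_matrix(M).as_euler('ZYZ');e[2]-=np.pi/2;e[2]=(e[2]+np.pi)%(2*np.pi)-np.pi;return np.r_[q1,q2,q3,e].round(3)
print(s["q"].round(3),ik(p0,R0))
for yaw in(-7,-12,-20,-26):
  R=tilt(39.8,yaw)
  for b in((.52,-.179),(.512,-.18),(.505,-.181)):
    P=np.array([*b,.0126])+.008*np.array([np.cos(np.radians(yaw)),np.sin(np.radians(yaw)),0])
    print(yaw,b,ik(P,R),ik(P+[0,0,.04],R),ik(P+[0,0,.10],R))
E
```

```text
[0.3532 0.5408 0.0077 0.2474 0.3357 0.0525] 0.01782232245444132
[-0.616 -0.56   2.427  0.488  0.704 -2.346] [-0.594 -0.577  2.439  0.469  0.698 -2.313]
-7 (0.52, -0.179) [-0.605 -0.289  2.483  0.792  0.431 -2.698] [-0.605 -0.388  2.468  0.646  0.516 -2.535] [-0.605 -0.498  2.422  0.516  0.647 -2.378]
-7 (0.512, -0.18) [-0.621 -0.315  2.502  0.793  0.444 -2.709] [-0.621 -0.415  2.487  0.65   0.531 -2.547] [-0.621 -0.526  2.441  0.521  0.663 -2.392]
-7 (0.505, -0.181) [-0.636 -0.338  2.52   0.793  0.457 -2.718] [-0.636 -0.439  2.504  0.652  0.545 -2.558] [-0.636 -0.551  2.457  0.526  0.677 -2.404]
-12 (0.52, -0.179) [-0.557 -0.307  2.497  0.667  0.36  -2.477] [-0.557 -0.407  2.482  0.519  0.455 -2.316] [-0.557 -0.518  2.435  0.399  0.597 -2.177]
-12 (0.512, -0.18) [-0.572 -0.335  2.517  0.672  0.374 -2.492] [-0.572 -0.435  2.502  0.526  0.47  -2.332] [-0.572 -0.547  2.454  0.407  0.612 -2.194]
-12 (0.505, -0.181) [-0.586 -0.359  2.535  0.676  0.386 -2.506] [-0.586 -0.461  2.519  0.532  0.483 -2.347] [-0.586 -0.573  2.471  0.414  0.626 -2.208]
-20 (0.52, -0.179) [-0.475 -0.317  2.504  0
[... 164 characters left out ...]
1.986] [-0.488 -0.447  2.51   0.231  0.399 -1.891] [-0.488 -0.559  2.462  0.169  0.555 -1.822]
-20 (0.505, -0.181) [-0.501 -0.372  2.544  0.338  0.296 -2.013] [-0.501 -0.474  2.528  0.246  0.41  -1.914] [-0.501 -0.586  2.479  0.181  0.567 -1.841]
-26 (0.52, -0.179) [-0.411 -0.307  2.497 -0.107  0.26  -1.435] [-0.411 -0.407  2.482 -0.075  0.373 -1.468] [-0.411 -0.518  2.435 -0.054  0.53  -1.491]
-26 (0.512, -0.18) [-0.423 -0.337  2.519 -0.074  0.266 -1.476] [-0.423 -0.438  2.503 -0.052  0.382 -1.499] [-0.423 -0.549  2.456 -0.038  0.541 -1.515]
-26 (0.505, -0.181) [-0.435 -0.363  2.538 -0.045  0.273 -1.513] [-0.435 -0.466  2.522 -0.032  0.391 -1.527] [-0.435 -0.577  2.473 -0.023  0.551 -1.537]
```

```bash
sed -i 's/^L1,L2.*$/L1,L2,a,h,Lt,dd=.3532,.5408,.0077,.2474,.3357,.0525/' ik.py; python3 - <<'E'
t=open('ik.py').read().split("def ik")[0]
t+='''def ik(P,R):
    w=np.array(P)-Lt*R[:,2];R2=np.hypot(w[0],w[1]);q1=np.arctan2(w[1],w[0])-np.arcsin(dd/R2);rr=np.sqrt(R2**2-dd**2)-a;zz=w[2]-h
    c=(rr*rr+zz*zz-L1*L1-L2*L2)/(2*L1*L2);q3=np.arccos(np.clip(c,-1,1))
    q2=np.arctan2(rr,zz)-np.arctan2(L2*np.sin(q3),L1+L2*np.cos(q3))
    M=Ro.from_euler('y',-(q2+q3)).as_matrix()@Ro.from_euler('z',-q1).as_matrix()@R
    e=Ro.from_matrix(M).as_euler('ZYZ');e[2]-=np.pi/2;e[2]=(e[2]+np.pi)%(2*np.pi)-np.pi;return np.r_[q1,q2,q3,e].round(3)
'''
open('ik.py','w').write(t)
E
python3 - <<'E'
from ik import *
for yaw in(-26,-40,-50,-60,-70,-84.5):
  R=tilt(39.8,yaw)
  for b in((.4815,-.182),(.50,-.18)):
    P=np.array([*b,.0126])+.008*np.array([np.cos(np.radians(yaw)),np.sin(np.radians(yaw)),0])
    print(yaw,b,ik(P,R),ik(P+[0,0,.04],R),ik(P+[0,0,.12],R))
E
```

```text
-26 (0.4815, -0.182) [-0.47  -0.462  2.605  0.035  0.304 -1.617] [-0.47  -0.568  2.588  0.025  0.428 -1.606] [-0.47  -0.705  2.51   0.018  0.641 -1.597]
-26 (0.5, -0.18) [-0.439 -0.385  2.553 -0.035  0.279 -1.525] [-0.439 -0.488  2.537 -0.025  0.398 -1.536] [-0.439 -0.626  2.465 -0.017  0.608 -1.545]
-40 (0.4815, -0.182) [-0.312 -0.384  2.552 -0.675  0.396 -0.632] [-0.312 -0.487  2.536 -0.533  0.495 -0.789] [-0.312 -0.625  2.464 -0.392  0.684 -0.958]
-40 (0.5, -0.18) [-0.29  -0.31   2.499 -0.727  0.393 -0.562] [-0.29  -0.41   2.484 -0.578  0.484 -0.726] [-0.29  -0.548  2.416 -0.424  0.665 -0.908]
-50 (0.4815, -0.182) [-0.218 -0.293  2.485 -0.87   0.535 -0.243] [-0.218 -0.391  2.471 -0.744  0.613 -0.393] [-0.218 -0.53   2.404 -0.591  0.775 -0.592]
-50 (0.5, -0.18) [-0.202 -0.225  2.432 -0.893  0.536 -0.205] [-0.202 -0.32   2.418 -0.768  0.61  -0.353] [-0.202 -0.457  2.355 -0.612  0.765 -0.554]
-60 (0.4815, -0.182) [-1.470e-01 -1.890e-01  2.402e+00 -9.260e-01  6.780e-01  1.000e-03] [-0.147 -0.282  2.389 -0.831  0.746 -0.123] [-0.147 -0.418  2.327 -0.702  0.889 -0.311]
-60 (0.5, -0.18) [-0.135 -0.128  2.349 -0.934  0.681  0.021] [-0.135 -0.218  2.336 -0.842  0.746 -0.1  ] [-0.135 -0.351  2.278 -0.715  0.883 -0.285]
-70 (0.4815, -0.182) [-0.098 -0.084  2.308 -0.918  0.814  0.174] [-0.098 -0.17   2.296 -0.85   0.876  0.072] [-0.098 -0.302  2.24  -0.752  1.007 -0.095]
-70 (0.5, -0.18) [-0.089 -0.028  2.255 -0.918  0.818  0.182] [-0.089 -0.111  2.243 -0.853  0.878  0.084] [-0.089 -0.24   2.189 -0.757  1.005 -0.078]
-84.5 (0.4815, -0.182) [-0.062  0.064  2.161 -0.857  0.991  0.359] [-0.062 -0.014  2.151 -0.816  1.051  0.282] [-0.062 -0.137  2.1   -0.755  1.174  0.145]
-84.5 (0.5, -0.18) [-0.055  0.114  2.108 -0.853  0.997  0.36 ] [-0.055  0.039  2.098 -0.815  1.055  0.286] [-0.055 -0.081  2.048 -0.756  1.175  0.153]
```

```bash
python3 - <<'E'
from ik import *
s,p0,R0=st();y0=-7
W=[(p0,-7),((.53,-.165,.21),-33),((.52,-.18,.21),-59),((.4815,-.188,.16),-84.5)]
W=[(np.array(p),y) for p,y in W]
for (p,y),(p2,y2) in zip(W,W[1:]):
    for f in(.5,1): print(ik(p+(p2-p)*f,tilt(39.8,y+(y2-y)*f)))
    print(rel(p2,tilt(39.8,y2),p,R0 if y==-7 else tilt(39.8,y)))
E
```

```text
[-0.439 -0.625  2.393  0.092  0.683 -1.711]
[-0.286 -0.582  2.291 -0.265  0.777 -1.154]
(array([-0.0597,  0.0054, -0.0545]), array([16.64, -0.09, 19.86]))
[-0.188 -0.497  2.235 -0.503  0.872 -0.733]
[-0.118 -0.382  2.153 -0.643  1.004 -0.408]
(array([ 0.0002, -0.018 , -0.0001]), array([16.64, -0.  , 19.98]))
[-0.075 -0.282  2.122 -0.719  1.114 -0.127]
[-0.058 -0.17   2.076 -0.739  1.219  0.106]
(array([ 0.042 , -0.0371,  0.0301]), array([16.32,  0.  , 19.59]))
```

```bash

python3 -m crank '{"slide":[[-0.012,0.001,-0.011],[-0.024,0.002,-0.022],[-0.036,0.003,-0.033],[-0.048,0.004,-0.044],[-0.06,0.005,-0.0545]],"dr":[[3.2,0,3.9],[6.5,0,7.8],[9.9,0,11.9],[13.3,0,15.9],[16.6,-0.1,19.9]]}'
python3 -m crank '{"slide":[[0,-0.003,0],[0,-0.007,0],[0,-0.011,0],[0,-0.015,0],[0,-0.018,0]],"dr":[[3.3,0,4],[6.7,0,8],[10,0,12],[13.3,0,16],[16.6,0,20]]}'
python3 - <<'E'
from ik import *
s,p0,R0=st();print(p0,s["opening"]*.0854,s["q"].round(3),s["wrist_force"])
print(np.degrees(np.arctan2(R0[1,2],R0[0,2])),np.degrees(np.arccos(-R0[2,2])),R0[2,1])
print(rel([.4815,-.188,.16],tilt(39.8,-84.5),p0,R0))
from cell import optics
d=optics.snapshot("top");cv2.imwrite("pics/top18.png",d["image"])
d=optics.snapshot("scene");cv2.imwrite("pics/scene18.png",d["image"])
E
```

```text
time: 16.18
ee_pos: [0.527, -0.165, 0.1957]
tool_rot: [0.214, 0.918, -0.075, 0.325]
wrist_force: [0.0, 0.4, -2.2]
opening: 0.287
time: 16.6
ee_pos: [0.5196, -0.1811, 0.196]
tool_rot: [0.414, 0.846, -0.149, 0.3]
wrist_force: [0.3, -0.1, -1.5]
opening: 0.288
[ 0.51959851 -0.18108395  0.19598012] 0.024594346293239193 [-0.131 -0.426  2.206 -0.591  0.93  -0.536] [ 0.29338313 -0.1344013  -1.4568452 ]
-52.5098625236906 39.14552991141479 -0.003707157119493598
(array([ 0.0366, -0.0342,  0.0167]), array([20.34, -0.58, 25.03]))
```

View pics/top18.png

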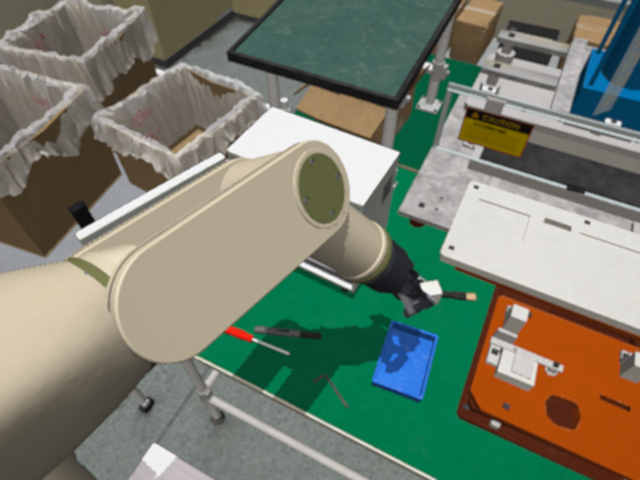

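View pics/scene18.png

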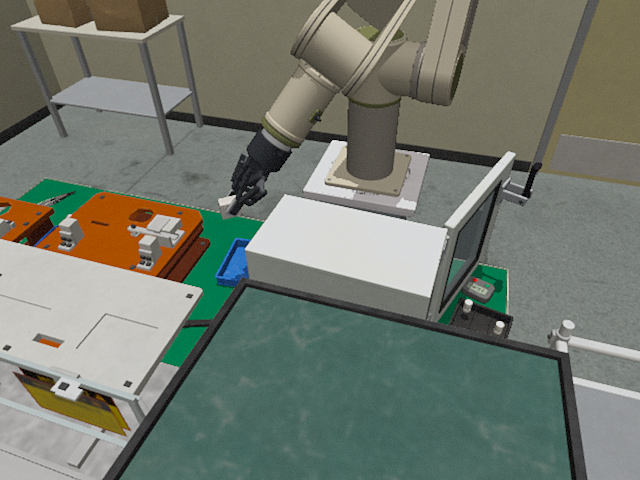

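```bash

python3 -m crank '{"slide":[[0,0,0],[0,0,0],[0,0,0],[0,0,0],[0,0,0]],"dr":[[0,0,0],[0,0,0],[0,0,0],[0,0,0],[0,0,0]]}'
python3 - <<'E'
from ik import *
s,p0,R0=st();print(p0,s["q"].round(3),s["wrist_force"])
print(np.degrees(np.arctan2(R0[1,2],R0[0,2])),np.degrees(np.arccos(-R0[2,2])),R0[2,1])
R=tilt(39.8,-60)
for z in(.1,.05,.0126):print(rel([.4855,-.189,z],R,p0,R0))
E
```

```text
time: 17.12
ee_pos: [0.5192, -0.1813, 0.1952]
tool_rot: [0.412, 0.848, -0.148, 0.299]
wrist_force: [0.2, 0.3, -0.8]
opening: 0.289
[ 0.51917973 -0.18131809  0.19524625] [-0.135 -0.429  2.209 -0.585  0.927 -0.547] [ 0.19128055  0.31485338 -0.77894398]
-52.26827329648874 39.02621246037406 -0.004691985945278032
(array([ 0.0715, -0.0308,  0.0648]), array([ 4.91, -0.75,  6.4 ]))
(array([ 0.103 , -0.0306,  0.1037]), array([ 4.91, -0.75,  6.4 ]))
(array([ 0.1265, -0.0304,  0.1327]), array([ 4.91, -0.75,  6.4 ]))
```

```bash

python3 -m crank '{"slide":[[0.015,-0.006,0.013],[0.03,-0.013,0.027],[0.045,-0.02,0.041],[0.059,-0.026,0.054],[0.0715,-0.031,0.065]],"dr":[[1,-0.1,1.3],[2,-0.3,2.6],[3,-0.4,3.9],[4,-0.6,5.2],[4.9,-0.75,6.4]]}'
python3 -m crank '{"slide":[[0,0,0],[0,0,0],[0,0,0],[0,0,0],[0,0,0]],"dr":[[0,0,0],[0,0,0],[0,0,0],[0,0,0],[0,0,0]]}'
python3 - <<'E'
from ik import *
s,p0,R0=st();print(p0,s["q"].round(3),s["wrist_force"])
print(np.degrees(np.arctan2(R0[1,2],R0[0,2])),np.degrees(np.arccos(-R0[2,2])),R0[2,1])
R=tilt(39.8,-60)
for z in(.05,.025,.0126):print(rel([.4855,-.189,z],R,p0,R0))
from cell import optics
d=optics.snapshot("top");cv2.imwrite("pics/top19.png",cv2.resize(d["image"][240:430,300:550],None,fx=3,fy=3,interpolation=cv2.INTER_CUBIC))
E
```

```text
time: 17.53
ee_pos: [0.4847, -0.189, 0.0985]
tool_rot: [0.471, 0.814, -0.17, 0.294]
wrist_force: [0.2, -0.7, -1.6]
opening: 0.283
time: 17.95
ee_pos: [0.4869, -0.1889, 0.1016]
tool_rot: [0.47, 0.814, -0.17, 0.296]
wrist_force: [0.1, 0.5, -1.1]
opening: 0.283
[ 0.48691698 -0.18892442  0.10155262] [-0.103 -0.303  2.308 -0.768  0.842 -0.185] [ 0.13475747  0.48372913 -1.13332452]
-59.8235559210597 39.87888100969946 0.002047904324199934
(array([ 0.0335, -0.0014,  0.0391]), array([ 0.11,  0.08, -0.05]))
(array([ 0.0496, -0.0014,  0.0583]), array([ 0.11,  0.08, -0.05]))
(array([ 0.0575, -0.0014,  0.0678]), array([ 0.11,  0.08, -0.05]))
```

View pics/top19.png

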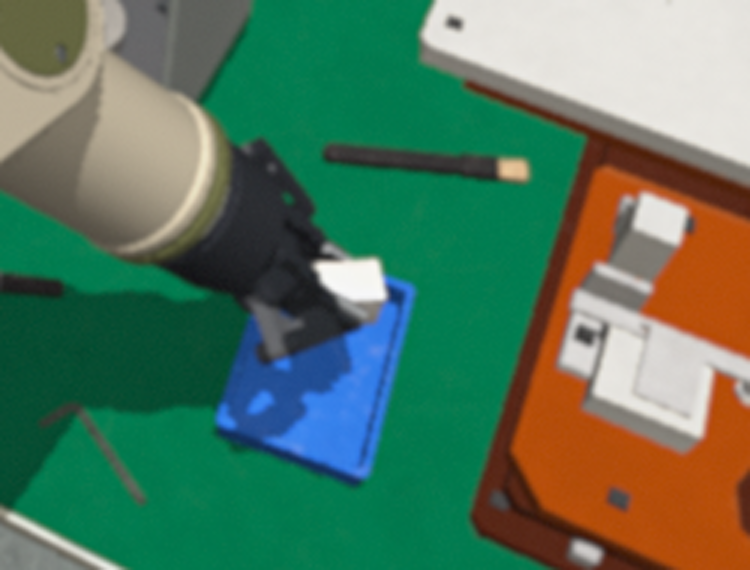

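```bash

python3 -m crank '{"slide":[[0.01,0,0.012],[0.022,-0.001,0.026],[0.033,-0.001,0.039],[0.041,-0.001,0.048],[0.046,-0.001,0.0545]],"dr":[[0,0,0],[0,0,0],[0,0,0],[0,0,0],[0,0,0]]}'
python3 - <<'E'
from ik import *
from cell import optics
s,p0,R0=st();print(p0,s["q"].round(3),s["wrist_force"])
d=optics.snapshot("top");W=cloud(d)
g=d["image"].astype(int);m=(g.min(-1)>110)&(abs(W[...,0]-.485)<.05)&(abs(W[...,1]+.185)<.05)
P=W[m];print(len(P),np.percentile(P[:,2],[5,25,50,75,95]))
t=P[P[:,2]>np.percentile(P[:,2],90)-.004];print(len(t),t.mean(0));c=t.mean(0);_,_,V=np.linalg.svd(t-c);print("normal",V[2])
cv2.imwrite("pics/top20.png",cv2.resize(d["image"][280:430,330:500],None,fx=4,fy=4,interpolation=cv2.INTER_CUBIC))
for z in(.0126,):print(rel([.4855,-.189,z],tilt(39.8,-60),p0,R0))
E
```

```text
time: 18.42
ee_pos: [0.4842, -0.1887, 0.0274]
tool_rot: [0.47, 0.815, -0.17, 0.294]
wrist_force: [0.1, -0.2, -1.3]
opening: 0.287
[ 0.48420155 -0.18870844  0.02741869] [-0.103 -0.125  2.327 -0.914  0.713  0.02 ] [ 0.0654508  -0.19237711 -1.27896688]
1045 [-0.78529823 -0.78114213 -0.77741723  0.05011553  0.05382127]
275 [ 0.48008997 -0.18371067  0.05335736]
normal [ 0.27526718 -0.12069881  0.95376086]
(array([0.0088, 0.001 , 0.012 ]), array([-0.01, -0.05,  0.04]))
```

View pics/top20.png

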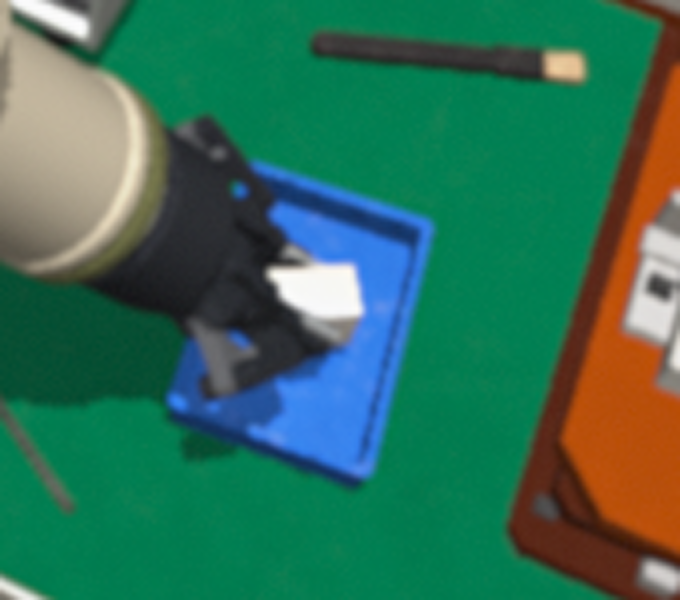

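```bash

python3 -m crank '{"slide":[[0.0015,0,0.0018],[0.003,0,0.0037],[0.005,0,0.006],[0.0064,0,0.0077],[0.0077,0,0.0092]],"dr":[[0,0,0],[0,0,0],[0,0,0],[0,0,0],[0,0,0]]}'
python3 - <<'E'
from ik import *
from cell import optics
s,p0,R0=st();print(p0,s["q"].round(3),s["wrist_force"])
d=optics.snapshot("top");W=cloud(d)
g=d["image"].astype(int);m=(g.min(-1)>205)&(abs(W[...,0]-.485)<.05)&(abs(W[...,1]+.185)<.05)&(W[...,2]>0)
t=W[m];print(len(t),np.percentile(t[:,2],[5,50,95]));c=np.median(t,0);t=t[abs(t[:,2]-c[2])<.004];A=np.c_[t[:,:2]-c[:2],np.ones(len(t))];print(len(t),c,np.linalg.lstsq(A,t[:,2],rcond=None)[0])
E
```

```text
time: 18.88
ee_pos: [0.485, -0.1888, 0.0168]
tool_rot: [0.47, 0.814, -0.17, 0.295]
wrist_force: [0.3, -0.0, -0.9]
opening: 0.283
[ 0.48495591 -0.18883734  0.01676393] [-0.103 -0.093  2.325 -0.945  0.694  0.06 ] [ 0.31264192 -0.04648571 -0.91751676]
207 [0.03908312 0.04145926 0.04362079]
204 [ 0.48189155 -0.18633975  0.04145926] [-0.01638208 -0.00662185  0.04144649]
```

```bash

python3 -m crank '{"slide":[[0.0004,0,0.0005],[0.0009,0,0.0011],[0.0013,0,0.0016],[0.0018,0,0.0022],[0.0022,0,0.0026]],"dr":[[0,0,0],[0,0,0],[0,0,0],[0,0,0],[0,0,0]]}'
python3 -m crank '{"slide":[[0,0,0],[0.0002,0,0.0003],[0.0004,0,0.0005],[0.0004,0,0.0005],[0.0004,0,0.0005]],"dr":[[0,0,0],[0,0,0],[0,0,0],[0,0,0],[0,0,0]]}'
```

```text
time: 19.35
ee_pos: [0.4845, -0.1888, 0.0129]
tool_rot: [0.47, 0.814, -0.17, 0.295]
wrist_force: [-0.3, -0.0, -1.8]
opening: 0.282
time: 19.77
ee_pos: [0.4847, -0.1889, 0.0126]
tool_rot: [0.47, 0.814, -0.17, 0.295]
wrist_force: [-2.1, -0.2, 3.4]
opening: 0.28
```

```bash

python3 -m crank '{"slide":[[0,0,0],[0,0,0],[0,0,0],[0,0,0],[0,0,0]],"dr":[[0,0,0],[0,0,0],[0,0,0],[0,0,0],[0,0,0]]}' 0.05 20
python3 - <<'E'
from ik import *
from cell import optics
s,p0,R0=st();print(p0,s["opening"]*.0854,s["wrist_force"])
d=optics.snapshot("top");W=cloud(d)
g=d["image"].astype(int);m=(g.min(-1)>205)&(abs(W[...,0]-.485)<.05)&(abs(W[...,1]+.185)<.05)&(W[...,2]>0)
t=W[m];print(len(t),np.percentile(t[:,2],[5,50,95]));c=np.median(t,0);t=t[abs(t[:,2]-c[2])<.004];A=np.c_[t[:,:2]-c[:2],np.ones(len(t))];print(len(t),c,np.linalg.lstsq(A,t[:,2],rcond=None)[0])
cv2.imwrite("pics/top21.png",cv2.resize(d["image"][280:430,330:500],None,fx=4,fy=4,interpolation=cv2.INTER_CUBIC))
E
```

```text
time: 20.18
ee_pos: [0.4845, -0.1888, 0.0123]
tool_rot: [0.47, 0.814, -0.17, 0.295]
wrist_force: [-1.0, 0.6, -0.3]
opening: 0.591
[ 0.48449115 -0.18875578  0.01225914] 0.050484058388697454 [-0.99862184  0.58818771 -0.28437428]
250 [0.03462647 0.03738005 0.03967922]
240 [ 0.48042428 -0.18411882  0.03738005] [-0.02508403 -0.00615949  0.03736549]
```

View pics/top21.png

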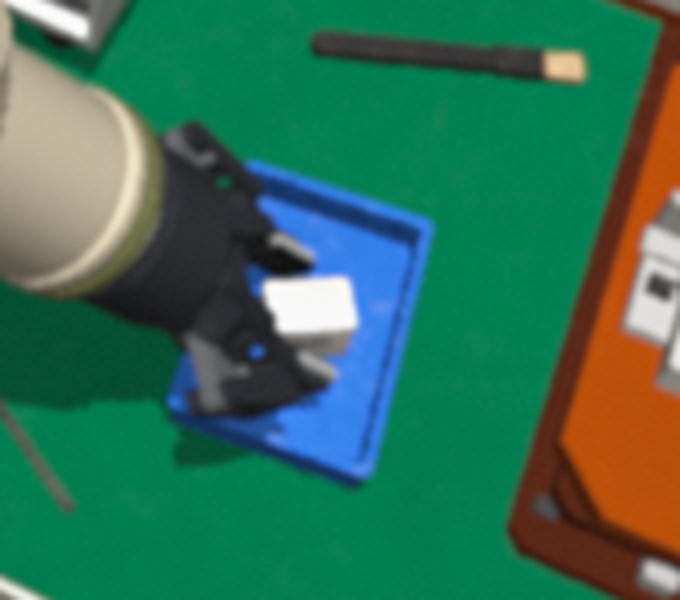

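```bash

python3 -m crank '{"slide":[[0,0,-0.01],[0,0,-0.03],[-0.01,0,-0.06],[-0.03,0,-0.09],[-0.055,0,-0.12]],"dr":[[0,0,0],[0,0,0],[0,0,0],[0,0,0],[0,0,0]]}'
python3 -m crank '{"slide":[[-0.01,0,-0.012],[-0.025,0,-0.03],[-0.038,0,-0.046],[-0.045,0,-0.055],[-0.045,0,-0.055]],"dr":[[0,0,0],[0,0,0],[0,0,0],[0,0,0],[0,0,0]]}'
python3 - <<'E'
from ik import *
s,p0,R0=st();print(p0,s["q"].round(3),s["wrist_force"],s["joint_vel"].round(3))
o=doorang()
d=o[1][3];W=cloud(d)
g=d["image"].astype(int);m=(g.min(-1)>180)&(abs(W[...,0]-.485)<.05)&(abs(W[...,1]+.185)<.05)&(W[...,2]>0)
t=W[m];c=np.median(t,0);t=t[abs(t[:,2]-c[2])<.004];A=np.c_[t[:,:2]-c[:2],np.ones(len(t))];print(len(t),c,np.linalg.lstsq(A,t[:,2],rcond=None)[0])
cv2.imwrite("pics/top22.png",d["image"])
E
```

```text
time: 20.65
ee_pos: [0.4653, -0.1578, 0.1388]
tool_rot: [0.469, 0.815, -0.17, 0.293]
wrist_force: [2.0, 0.0, 0.2]
opening: 0.587
time: 21.07
ee_pos: [0.4686, -0.1584, 0.2143]
tool_rot: [0.47, 0.814, -0.169, 0.297]
wrist_force: [0.6, -0.8, 0.1]
opening: 0.586
[ 0.46856279 -0.15840507  0.21432544] [-0.021 -0.539  2.255 -0.657  1.112 -0.339] [ 0.56099958 -0.83535498  0.08796584] [-0.001  0.037  0.053 -0.005 -0.039  0.036]
('scene', 693, array([104. , 107.1, 110. ]))
('top', 55, array([107.2, 107.9, 108.4]))
257 [ 0.47998357 -0.18362844  0.03732375] [-0.02151279 -0.01013695  0.03737233]
```

View pics/top22.png

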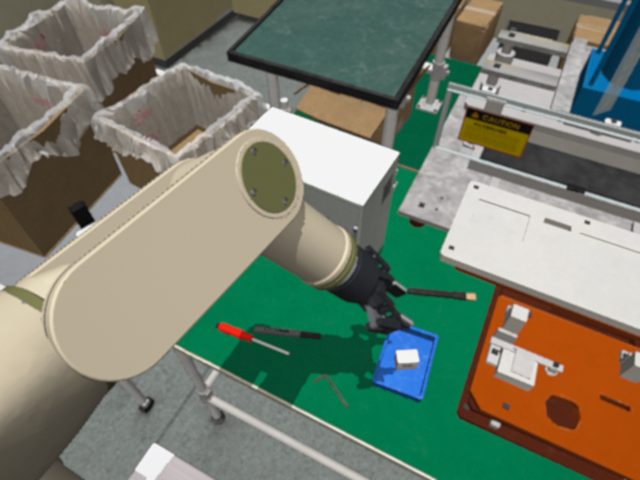

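```bash

python3 -m crank '{"slide":[[0,0,0],[0,0,0],[0,0,0],[0,0,0],[0,0,0]],"dr":[[0,0,0],[0,0,0],[0,0,0],[0,0,0],[0,0,0]]}'
python3 - <<'E'
from cell import bot,read_state
s=read_state();print(s["wrist_force"],s["joint_vel"].round(3))
print(bot.job_done())
E
```

```text
time: 21.58
ee_pos: [0.4667, -0.1584, 0.21]
tool_rot: [0.47, 0.815, -0.17, 0.294]
wrist_force: [-0.2, 1.1, -0.8]
opening: 0.592
[-0.20597791  1.06858776 -0.76985225] [-0.001 -0.006 -0.005  0.     0.001 -0.002]
the job is handed in; nothing more can be done
None
```

The cabinet is open and the steel block stands upright on the floor of the blue tray. I handed the job in at about 21.6 s of the 72 s allowed.

**What I did:** I hooked the shut fingers behind the lever and drew it until the catch let go, with about 9 N at the wrist. I then led the door round to about 106–107° (about 1.86 rad), short of its stop at 2.0 rad. With the tool tilted 40°, I lifted the block out over the lip and set it down in the tray. On contact the wrist force was about 3 N.

**Last checks:**
- **Block:** its top is at 37 mm, which matches the tray floor plus the block's 35 mm height. It is level to within about 1.5°, and the gripper is clear of it.
- **Door:** still open at about 107°. The last top-camera reading was less certain because the arm hid most of the door.
- **Robot:** at rest and touching nothing.

**Not confirmed or off plan:**
- **Tin:** it was in its bay in every view in which it could be seen. The arm hid it in the final picture, so I did not check it again after placing the block.
- **Tray approach:** my first approach took joint 6 to the edge of its range, -2.658 rad against a limit of -2.66. I turned the tool and came in from another angle, so the block sits skewed to the tray's sides.

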